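Park the dividing drum

ROBOT

A 7-joint arm with a two-finger parallel gripper is mounted at the origin on the work surface. World frame = base frame: x ahead of the robot, y to its left, z up, the work surface at z = 0. Lengths are in mm, angles in rad, forces in N, time in s.
With the tool pointing down it reaches from about 350 to 900 mm from the base axis. Payload 8.1 kg.
Tool frame: the origin (TCP) lies between the finger pads; the fingertips stand 22 mm ahead of it and the grasp point (between the pads) lies 3 mm ahead of it (arm.nose_length is the distance from the TCP to the fingertips, in mm); x points along the fingers, y is the direction in which the jaws open and shut, and the axes are right-handed (so a half turn about x gives the same grasp; the last joint's range is limited). The gripper opens to 85 mm and grips with 20 to 120 N. Pads are 22 mm wide; open, the fingers measure 114 mm over their backs; the gripper's body (76 mm by 85 mm) begins 54 mm behind the grasp point. The pads swing forward as they close: fully open they stand 13 mm farther back than shut.
Start: joints at [-0.103, 0.434, 0.025, 1.573, -0.012, 1.134, -0.075], TCP at [625.012, -0.027, 253.323] pointing down, gripper open.
Joint ranges: [-2.62, 2.62], [-0.44, 2.09], [-1.27, 1.32], [0.08, 2.57], [-1.32, 4.46], [0.12, 2], [-2.74, 2.74]. Speed limits (rad/s): [2.22, 2.22, 3.01, 3.01, 3.14, 3.14, 3.14].

INTERFACE

Orientations are given as a 3x3 rotation matrix whose columns are the frame's x, y, z axes.
In Python, from plant import arm, viewer gives the robot as it stands.
- The arm moves only by the tool carry_out, never from a script. Its argument "deltas" is a list of rows, each a list of 3 entries, a list of its own where there are three numbers: the shift along the tool's x, y, z in m, then the turn, a rotation vector about the tool's x, y, z in rad, then the opening, from 0 (shut) to 1 (fully open). In form: [[[tx, ty, tz], [wx, wy, wz], fingers], ...]. A call has 1 to 20 rows; each row shifts and turns the commanded pose from where the row before left it, along the tool's axes as they then stand; what a row does not reach is not made up. A row lasts 1/10 s, in which the tool goes at most 50 mm and 8.59 degrees, less where a joint would pass 70% of its speed; a pose out of reach is approached as far as the arm can. A call with a gripper value outside its range is refused whole. The fingers move at their own pace and stop on an object; the grip force is fixed at half the most. Time passes only in rows, so rows that do not move let the fingers close. It gives the time, the measured TCP pose, the force and the opening at its end, in the units of the state.
- arm.sense(): the state, without advancing time (a new reading comes with each control period).
- viewer.grab_frame(name): name is "scene" or "side" or "wrist"; returns a dict with "img" (420x560x3 uint8, blue, green, red), "fx", "fy", "cx", "cy" (pixels), "extrinsics" (4x4, takes a point from world to camera coordinates). Camera axes: x right, y down, z forward; pixel columns grow to the right and rows downward; lengths in mm; the calibration is good to about 2 mm. A picture is of the moment at which its call begins. There is no depth.
- arm.job_done(): hands the job in, once; it reports no verdict.
The state is a dict: "time_s": time; "joint_positions": joint angles; "joint_vel": joint speeds; "effort": joint torques, N m; "tool_pos": TCP position; "tcp_rot": TCP orientation; "contact_force": force on the tool from outside, world axes, zero at the start; "ft_torque": the same for the moment, N m; "finger_gap": finger opening in mm.
Only numpy, scipy, OpenCV 4.12 (cv2) and the standard library are available. Lean on these libraries where they do the work, as an engineer would, in place of code of your own. Each camera call takes 0.05 s, during which the arm holds its last target.

TASK

Park the dividing drum: flick its sprung pawl clear of the ratchet wheel so that it snaps over and stays off, then ease the drum slowly back with its crank knob until it is against its home stop. Then lower the two-hole locking plate level onto the two upright pins until it sits flat, and let go. Do not drop the plate on, and leave the queen, finial, oil cup and dial indicator as they are.

Things in the scene. Friction and masses are not known exactly. Their poses are not given: they have to be found in the camera images.
- index_base: grey base of the dividing drum, bolted down: x -140 to 80, y -125 to 85, 14 mm thick. Origin: on the bench, under the drum's upright axis; its frame, z up, is the 'base frame'. Yaw varies. It carries the drum (six-tooth ratchet wheel, 134 mm over the teeth, z 20 to 34 mm, under a plain drum 84 mm across with its flat top at z 52), the pawl, and a 36 mm round pillar at (-105, 0), top also at z 52
- drum (a joint): turn of the drum, rad, counter-clockwise from above; 0 is home, against a hard stop; starts at 1.15 to 1.55. With the pawl in it cannot go back towards home. A friction brake holds it where it is left; turning takes about 3 N at the crank knob. It must not run home faster than 2 rad/s (0.17 m/s at the knob); keep to half that or less
- crank_knob (a point): centre of the top, 110 mm above the bench, of the upright turned wooden knob (12 to 20 mm across, z 60 to 110 mm) on the drum's flat crank arm (18 mm wide, z 52 to 60), 85 mm from the drum's axis. Turns with the drum: at drum angle q it lies at 20 degrees + q counter-clockwise from the base frame's +x. Pushing it clockwise takes the drum home
- pawl (a joint): turn of the pawl, rad, clockwise from above: 0 = in, its tip between the ratchet teeth; clear of them from 0.25; 0.6 = fully off, at its stop. A toggle spring drives it to the nearer end (it snaps over at 0.3) and holds it there. Flicking it takes about 2 to 5 N at its post
- pawl_post (a point): centre of the top, 73 mm above the bench, of the upright steel post (12 mm across, z 31 to 73 mm) on the pawl's tail, 55 mm from the pivot. With the pawl in it is at about (-111, -101) mm in the base frame; flicking it off moves it some 33 mm, mostly to +y, along an arc about the pivot, to about (-114, -69)
- pawl_pivot (a point): axis of the pawl's pivot, at (-60, -80) mm in the base frame, 27 mm above the bench; fixed
- base_pin (a point): foot of the upright steel locating pin on the pillar's top, at (-105, 0) mm in the base frame, 52 mm above the bench. The pin is 10 mm in diameter, 18 mm tall, tapering over its upper 9 mm to a 3 mm tip
- drum_pin (a point): foot of the second, equal locating pin, on the drum's top 30 mm from its axis, 52 mm above the bench; moves with the drum. With the drum home it is at (-30, 0) in the base frame, 75 mm from the base pin
- lock_seat (a point): midpoint between the feet of the two pins when the drum is home, at (-67.5, 0) mm in the base frame, 52 mm above the bench; its x axis runs along the line of the pins. A seated locking plate has its origin here; fixed
- lock_plate: the loose steel locking plate, 0.2 to 0.42 kg: 110 x 40 x 10 mm (x, y, z) with two 13 mm through holes at x = -37.5 and +37.5 mm, and an upright grip block in the middle of its top, 40 mm along x, 14 mm thick (y), reaching from 10 to 44 mm above the plate's underside. Origin: centre of its underside. It starts flat on the bench, either way round is right (the two ends are alike)
- queen: turned wooden chess queen, 38 mm base, 90 mm tall, upright; bystander. Origin: centre of its underside
- finial: pale turned wooden finial, 32 mm base, 68 mm tall, upright; bystander. Origin: centre of its underside
- oil_cup: bronze oil cup, 44 mm in diameter, 58 mm tall, upright; bystander. Origin: centre of its underside. It and the locking plate take either of two places, left or right of the drum
- dial_indicator: steel dial indicator lying on its back, 56 mm in diameter, 19 mm high, its stem reaching 73 mm along +x; bystander. Origin: centre of its underside
- motor_housing: fixed grey motor housing of the lathe, 80 x 120 x 85 mm (x, y, z), with a small chrome toggle switch on top reaching to 101 mm; only an obstacle, beyond and right of the drum. Origin: centre of its underside
Mind the look-alikes: they are no part of the job. What is shaped like the lock_plate but green or yellow is not meant.

How it is judged (in metres and radians):
On the way, in this order (a step that is already met when the one before it is completed fails the run):
1. the pawl is flicked off and stays off, the drum not yet home (value of joint each of pawl, drum above 0.5 rad), for 0.2 s.
2. the drum is eased back to its home stop, the pawl still off (value of joint drum below 0.06 rad and value of joint pawl above 0.5 rad), for 0.2 s.
At the end, for the whole second after the job is handed in: The drum is within 0.06 rad of home, the pawl is off (beyond 0.5 rad), and the locking plate lies at rest over both pins: its origin within 3 mm in height and 6 mm sideways of the lock seat, in line with the pins within 0.1 rad and level within 0.05 rad; nothing is held (all of step 2 and z of lock_plate in the frame of lock_seat between -0.003 and 0.003 m and horizontal distance between lock_plate and lock_seat below 0.006 m and angle between the x axis of lock_plate and the x axis of lock_seat, either way round below 0.1 rad and angle between lock_plate's own z axis and vertical below 0.05 rad and linear speed of lock_plate below 0.02 m/s); the robot touches nothing.
It fails at once if the drum runs home faster than 2 rad/s (velocity of joint drum below -2 rad/s).
It fails at once if the locking plate is dropped onto the pins (it comes down within 30 mm of its seat faster than 0.4 m/s) (horizontal distance between lock_plate and lock_seat below 0.03 m and z of lock_plate in the frame of lock_seat below 0.03 m and linear speed of lock_plate above 0.4 m/s).
It fails at once if the locking plate is tipped more than 0.4 rad from level (angle between lock_plate's own z axis and vertical above 0.4 rad).
It fails at once if the queen, finial, oil cup or dial indicator is moved more than 20 mm or tipped over (distance of any of queen, finial, oil_cup, dial_indicator from where it was at the start of the episode above 0.02 m or angle between any of queen, finial, oil_cup, dial_indicator's own z axis and vertical above 0.4 rad).
It also fails if it takes over 69 s, if anything falls off the work surface, if the arm or the gripper's body presses on something with over 40 N, if the wrist force passes 120 N, or if a joint passes its speed limit or range.

## Working session

There is one attempt and no reset: what is moved stays moved. The work goes in short steps, Python scripts to look and compute and a tool call to move; the robot and the scene stay as the last step left them, time stands still between calls to the robot, and variables do not carry over. Pictures are saved under pics/ and viewed, and the job is handed in when it is done.

Besides the shell and the picture viewer there is one more tool, called after ">>>" in YAML: its name, and indented under it one key for each argument. carry_out: Moves the arm, as the interface text tells. Its arguments: {"type":"object","properties":{"deltas":{"type":"array","items":{"type":"array"}}},"required":["deltas"]}

```bash
mkdir -p pics; ls; python3 - <<'E'
from plant import arm, viewer
import cv2, numpy as np, pickle
for n in ["scene","side","wrist"]:
    f=viewer.grab_frame(n); cv2.imwrite(f"pics/{n}0.png",f["img"]); 
    pickle.dump(f,open(f"{n}0.pkl","wb"))
    E=np.array(f["extrinsics"]); print(n,f["fx"],f["cx"],f["cy"],(-E[:3,:3].T@E[:3,3]).round(0),E[:3,:3].round(2).tolist())
s=arm.sense(); print(s["tcp_rot"],s["tool_pos"],s["time_s"],s["finger_gap"])
E
```

```text
pics
scene 451.8313273715791 271.86171211238786 209.4024739032006 [1052.  424. 1080.] [[-0.71, 0.7, 0.0], [0.57, 0.58, -0.57], [-0.41, -0.41, -0.82]]
side 444.71050551445273 274.56095179954224 214.25240169386362 [554. 558. 877.] [[-1.0, -0.05, -0.01], [-0.03, 0.77, -0.63], [0.04, -0.63, -0.77]]
wrist 352.69697209876864 286.3046359339169 212.94484773409343 [625.  67. 373.] [[1.0, -0.0, -0.0], [-0.0, -0.96, 0.27], [-0.0, -0.27, -0.96]]
[[-1.21025901e-03  9.99999267e-01 -1.76137748e-05]
 [-1.02866878e-04 -1.77382833e-05 -9.99999995e-01]
 [-9.99999262e-01 -1.21025719e-03  1.02888270e-04]] [ 6.24638439e+02 -3.24734159e-02  2.52704926e+02] 0.15 85.21542389513455
```

View pics/scene0.png

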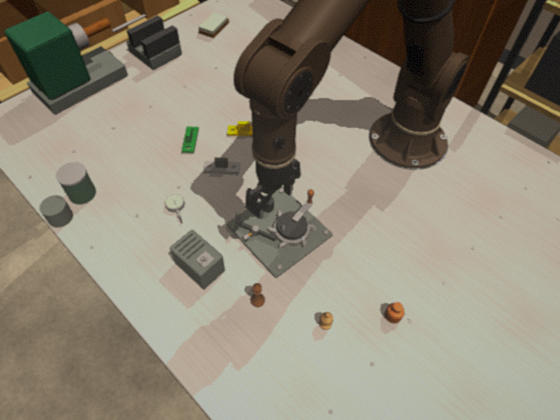

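View pics/side0.png

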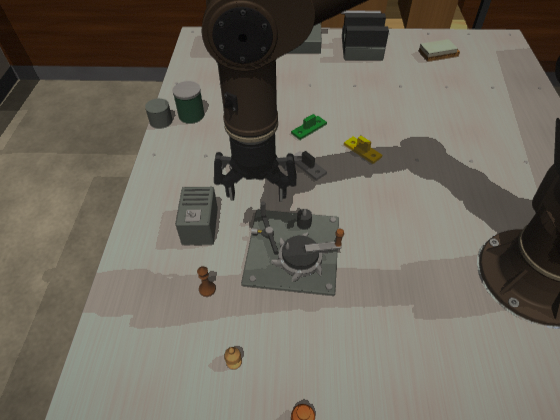

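View pics/wrist0.png

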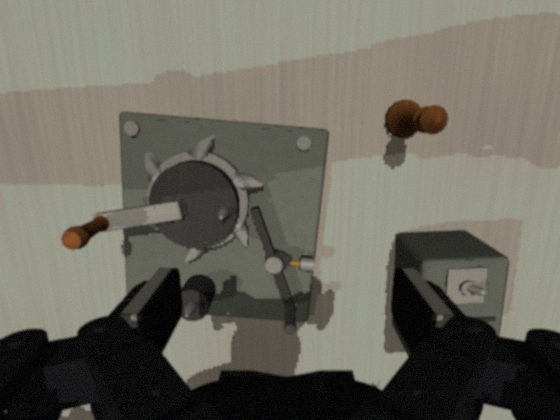

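```bash
python3 - <<'E'
import cv2
w=cv2.imread("pics/wrist0.png");cv2.imwrite("pics/w0z.png",cv2.convertScaleAbs(cv2.resize(w[90:350,50:350],None,fx=2.6,fy=2.25,interpolation=cv2.INTER_CUBIC),alpha=1.5,beta=20))
w=cv2.imread("pics/side0.png");cv2.imwrite("pics/s0z.png",cv2.convertScaleAbs(cv2.resize(w[130:310,220:420],None,fx=4,fy=3.3333,interpolation=cv2.INTER_CUBIC),alpha=1.5,beta=20))
E
```

```text
(no output)
```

View pics/w0z.png

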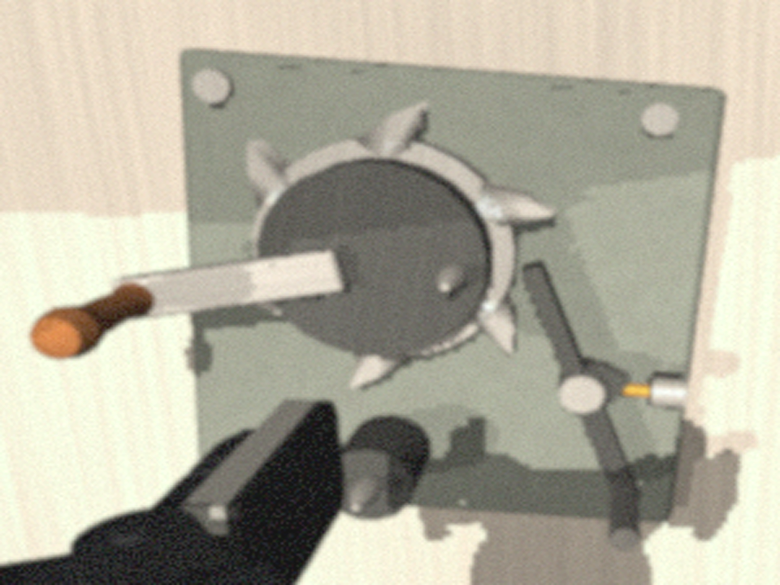

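View pics/s0z.png

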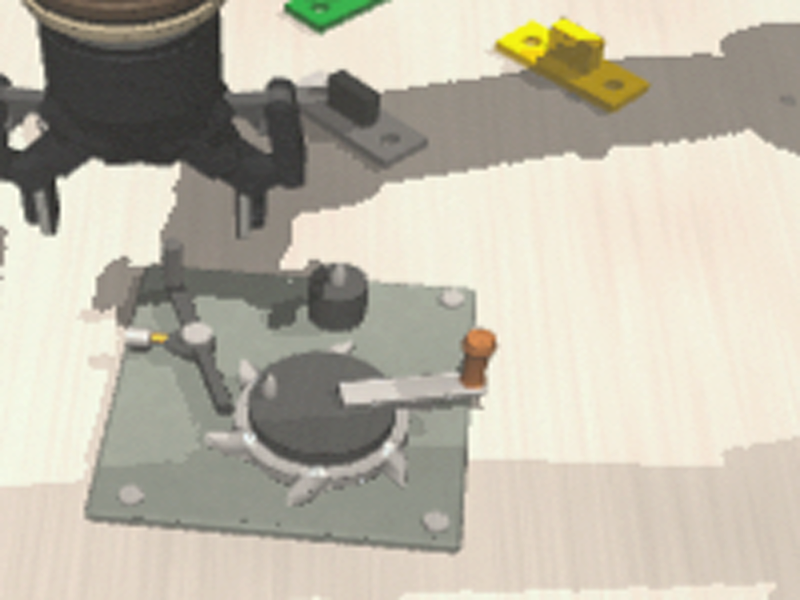

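```bash
cat > h.py <<'E'
import pickle,numpy as np,cv2
from scipy.optimize import least_squares
def cam(f):
    E=np.array(f["extrinsics"]);K=np.array([[f["fx"],0,f["cx"]],[0,f["fy"],f["cy"]],[0,0,1]]);return K,E
def plane(f,px,z):
    K,E=cam(f);R=E[:3,:3];c=-R.T@E[:3,3];d=R.T@np.linalg.inv(K)@np.array([px[0],px[1],1.]);return c+d*(z-c[2])/d[2]
def proj(f,P):
    K,E=cam(f);p=K@(E[:3,:3]@np.asarray(P,float)+E[:3,3]);return p[:2]/p[2]
def tri(fs,pxs):
    A=[];b=[]
    for f,px in zip(fs,pxs):
        K,E=cam(f);R=E[:3,:3];c=-R.T@E[:3,3];d=R.T@np.linalg.inv(K)@np.array([px[0],px[1],1.]);d/=np.linalg.norm(d)
        M=np.eye(3)-np.outer(d,d);A.append(M);b.append(M@c)
    return np.linalg.lstsq(np.vstack(A),np.hstack(b),rcond=None)[0]
ld=lambda n:pickle.load(open(n+".pkl","rb"))
def b2w(p,q): # p=(x,y,yaw)
    c,s=np.cos(p[2]),np.sin(p[2]);return np.array([p[0]+c*q[0]-s*q[1],p[1]+s*q[0]+c*q[1]])
E
python3 - <<'E'
from h import *
w,s=ld("wrist0"),ld("side0")
W=lambda x,y:(50+x/2.6,90+y/2.25); S=lambda x,y:(220+x/4,130+y/3.3333)
obs=[(w,W(183,50),14,(80,85)),(w,W(722,92),14,(80,-125)),(w,W(670,520),14,(-140,-125)),(w,W(374,257),52,(0,0)),
(s,S(475,290),14,(-140,85)),(s,S(460,548),10,(80,85)),(s,S(88,514),10,(80,-125)),(s,S(322,408),52,(0,0)),(s,S(338,283),52,(-105,0))]
P=[plane(f,px,z)[:2] for f,px,z,_ in obs]
r=least_squares(lambda p:np.ravel([b2w(p,o[3])-q for o,q in zip(obs,P)]),[550,80,1.57])
print(r.x,np.reshape(r.fun,(-1,2)).round(1))
p=r.x
k=tri([w,s],[W(58,335),S(481,340)]);print("knob",k, plane(w,W(58,335),110),plane(s,S(481,340),110))
d=k[:2]-p[:2];print(np.hypot(*d),"q",np.arctan2(d[1],d[0])-p[2]-np.radians(20))
print("post",plane(w,W(625,542),73),plane(s,S(172,245),73),b2w(p,(-111,-101)),b2w(p,(-114,-69)))
E
```

```text
[535.40284842 -13.57079148   1.48411629] [[-3.8  3.7]
 [ 1.6  3.6]
 [-0.9 -1.2]
 [-1.8  0.1]
 [-0.8 -1.9]
 [ 0.7  1.7]
 [ 3.6  1.4]
 [ 1.  -5.8]
 [ 0.4 -1.6]]
knob [449.78993742 -30.07052624 102.33551543] [454.66164779 -27.39232263 110.        ] [450.87531389 -24.15413113 110.        ]
87.18836951334556 q -4.7843842665626815
post [ 628.05731122 -135.78084695   73.        ] [ 625.57654746 -131.11295943   73.        ] [ 626.41421782 -132.89778189] [ 594.27464283 -133.1162298 ]
```

```bash
python3 - <<'E'
from h import *
w,s,c=ld("wrist0"),ld("side0"),ld("scene0")
for px in [(396,233),(475,232),(507,258),(412,258)]: print("house w",px,plane(w,px,85),plane(w,px,0))
for px in [(182,188),(215,188),(178,214),(215,214),(180,243)]: print("house s",px,plane(s,px,85))
print("spring",plane(w,(50+670/2.6,90+390/2.25),31))
Z=lambda x,y:(220+x/4,130+y/3.3333)
for n,p in dict(c1=Z(427,142),c2=Z(388,165),hole=Z(392,138),tc=Z(355,85)).items(): print(n,plane(s,p,10),plane(s,p,44))
print("scene plate",plane(c,(222,167),10), "oil cup",plane(s,(303,412),50),"queen",plane(s,(206,290),0), "yellow",plane(s,(363,150),10),"green",plane(s,(310,128),10),"dial",plane(c,(174,203),15))
i=c["img"];cv2.imwrite("pics/c0z.png",cv2.convertScaleAbs(cv2.resize(i[110:260,140:340],None,fx=4,fy=4,interpolation=cv2.INTER_CUBIC),alpha=1.5,beta=20))
E
```

```text
house w (396, 233) [718.75120523 -31.05196039  85.        ] [746.45530451 -60.0161035    0.        ]
house w (475, 232) [786.66308773 -30.16032824  85.        ] [834.38048857 -58.86171169   0.        ]
house w (507, 258) [818.20646576 -54.25990745  85.        ] [875.21954673 -90.06331971   0.        ]
house w (412, 258) [734.73305806 -54.25069591  85.        ] [767.14693165 -90.05139357   0.        ]
house s (182, 188) [ 824.42720171 -163.80921518   85.        ]
house s (215, 188) [ 744.06906444 -166.42731311   85.        ]
house s (178, 214) [819.13544995 -82.26178511  85.        ]
house s (215, 214) [733.372917   -85.18528661  85.        ]
house s (180, 243) [ 7.99566783e+02 -5.67218185e-01  8.50000000e+01]
spring [646.49811779 -83.00696116  31.        ]
c1 [ 464.47295228 -301.75212832   10.        ] [ 467.99724335 -268.01923729   44.        ]
c2 [ 491.33472242 -274.9302566    10.        ] [ 493.80561283 -242.24920159   44.        ]
hole [ 488.17474532 -305.59262496   10.        ] [ 490.76955615 -271.70912652   44.        ]
tc [ 513.22828157 -367.78857274   10.        ] [ 514.84060273 -331.46602236   44.        ]
scene plate [ 518.51833715 -327.96594645   10.        ] oil cup [526.89067109 330.13290961  50.        ] queen [743.9074839   66.01574292   0.        ] yellow [ 359.03654902 -395.18797906   10.        ] green [ 509.19406579 -487.17714449   10.        ] dial [ 710.35116924 -318.77648519   15.        ]
```

View pics/c0z.png

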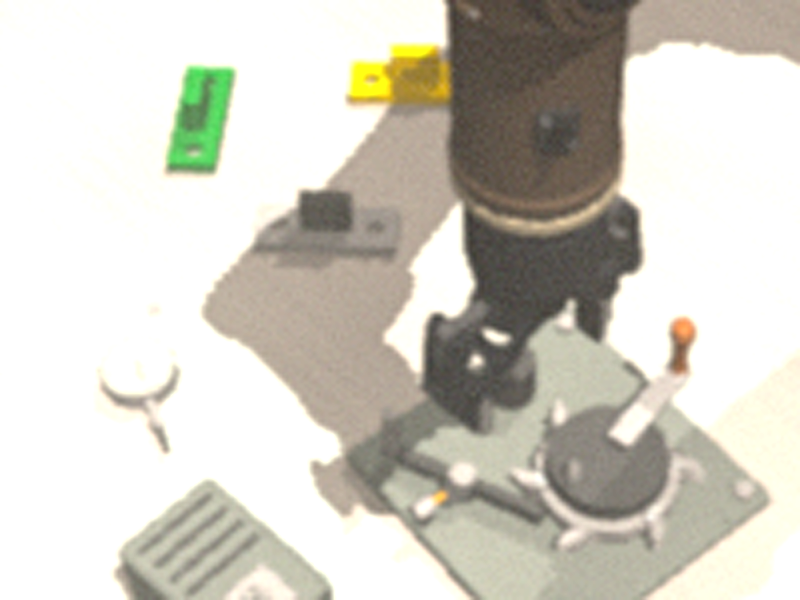

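>>> carry_out:
  deltas:
    - [[0,0.01,0.033],[0,0,0],0]
    - [[0,0.01,0.034],[0,0,0],0]
    - [[0,0.01,0.033],[0,0,0],0]
    - [[0,0.008,0.033],[0,0,0],0]
    - [[0.03,0,0],[0,0,0],0]
    - [[0.03,0,0],[0,0,0],0]
    - [[0.03,0,0],[0,0,0],0]
    - [[0.03,0,0],[0,0,0],0]
    - [[0.02,0,0],[0,0,0],0]
    - [[0,0,0],[0,0,0],0]
    - [[0,0,0],[0,0,0],0]

```text
time_s: 1.25
tool_pos: [663.0, -133.1, 113.5]
tcp_rot: [[-0.0, 1.0, -0.0], [0.0, -0.0, -1.0], [-1.0, -0.0, -0.0]]
contact_force: [-0.0, 0.2, 1.2]
finger_gap: -0.0
```

```bash
cat > snap.py <<'E'
import sys,pickle,cv2
from plant import arm,viewer
for n in sys.argv[2:]:
    f=viewer.grab_frame(n);pickle.dump(f,open(n+sys.argv[1]+".pkl","wb"));cv2.imwrite(f"pics/{n}{sys.argv[1]}.png",f["img"])
s=arm.sense();print(s["time_s"],s["tool_pos"].round(1) if hasattr(s["tool_pos"],"round") else s["tool_pos"],s["contact_force"],s["finger_gap"])
E
python3 snap.py 1 side wrist
```

```text
1.35 [ 663.9 -133.2  114.9] [ 0.27417593 -0.11503281  0.30221285] 0.2260818844599712
```

View pics/wrist1.png

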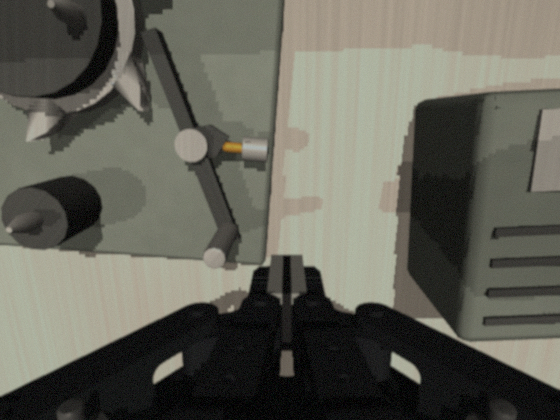

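View pics/side1.png

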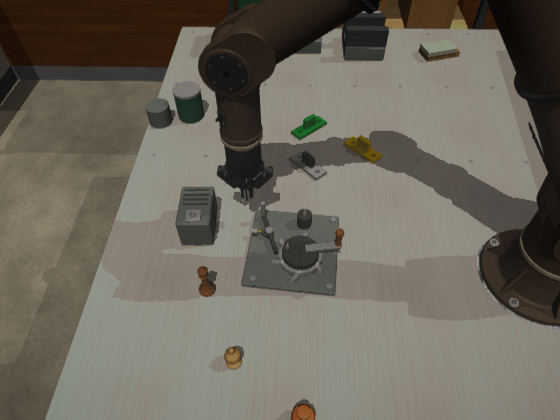

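```bash
python3 - <<'E'
from h import *
w=ld("wrist1")
print(plane(w,(214,258),73),"pin",plane(w,(9,231),70),"pivot",plane(w,(191,145),40),plane(w,(191,145),35),"tips",plane(w,(268,258),93),plane(w,(304,258),93),"corner",plane(w,(264,263),14),"topright",plane(w,(285,0),14))
p=[535.4,-13.6,1.484];print(b2w(p,(-105,0)),b2w(p,(-60,-80)),b2w(p,(-140,-125)))
E
```

```text
[ 627.82713407 -134.16033019   73.        ] pin [ 526.94302793 -120.96686805   70.        ] pivot [611.73733493 -81.72816525  40.        ] [610.41165171 -82.13439298  35.        ] tips [ 655.65798441 -125.77190571   93.        ] [ 671.28460272 -125.79237815   93.        ] corner [ 648.53623618 -162.68913194   14.        ] topright [663.06494365  -4.267235    14.        ]
[ 526.29782443 -118.20473412] [609.89760186 -80.30912469] [ 647.79321129 -163.90890212]
```

>>> carry_out:
  deltas:
    - [[0.025,0,0],[0,0,0],0]
    - [[0.025,0,0],[0,0,0],0]
    - [[0,-0.008,0],[0,0,0],0]
    - [[0,-0.006,0],[0,0,0],0]
    - [[0,-0.005,0],[0,0,0],0]
    - [[0,-0.005,0],[0,0,0],0]
    - [[0,-0.005,0],[0,0,0],0]
    - [[0,-0.005,0],[0,0,0],0]
    - [[0,-0.003,0],[0,0,0],0]

```text
time_s: 2.25
tool_pos: [625.4, -132.8, 63.9]
tcp_rot: [[-0.0, 1.0, -0.0], [0.0, -0.0, -1.0], [-1.0, -0.0, -0.0]]
contact_force: [0.2, 0.5, -0.7]
finger_gap: -0.4
```

```bash
python3 snap.py 2 wrist
```

```text
2.3 [ 624.7 -132.8   63.6] [-0.32521543  0.1416189   0.078229  ] -0.2743427910160652
```

View pics/wrist2.png

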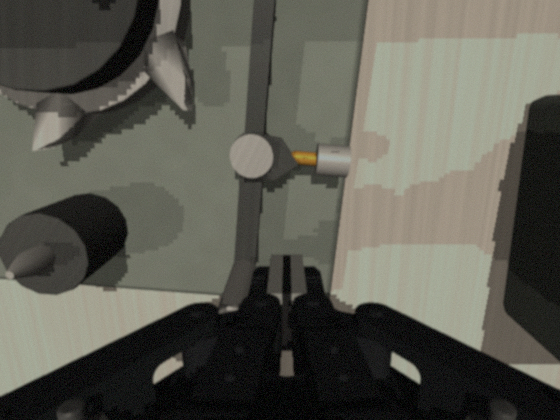

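```bash
python3 - <<'E'
from h import *
w=ld("wrist2")
for z in (31,73): print(plane(w,(237,267),z),plane(w,(262,0),z if z==31 else 27))
print(plane(w,(251,157),35), plane(w,(268,262),43))
a=plane(w,(262,0),30)-plane(w,(244,258),30);print(np.degrees(np.arctan2(a[1],a[0])))
w=ld("wrist1");a=plane(w,(153,33),30)-plane(w,(226,225),30);print(np.degrees(np.arctan2(a[1],a[0])))
E
```

```text
[ 601.97219314 -134.8495687    31.        ] [615.95130683 -22.71173946  31.        ]
[ 608.36622631 -115.93463591   73.        ] [615.70603386 -21.59576827  27.        ]
[610.41738867 -82.71816045  35.        ] [ 617.34163799 -127.10254426   43.        ]
84.41416819061051
107.52970915641598
```

>>> carry_out:
  deltas:
    - [[0,-0.003,0],[0,0,0],0]
    - [[0,-0.003,0],[0,0,0],0]
    - [[0,0,0],[0,0,0],0]

```text
time_s: 2.6
tool_pos: [619.4, -133.0, 63.1]
tcp_rot: [[-0.001, 1.0, -0.0], [0.0, -0.0, -1.0], [-1.0, -0.001, -0.0]]
contact_force: [-0.6, -0.5, -0.6]
finger_gap: -0.1
```

```bash
python3 snap.py 3 wrist;python3 - <<'E'
from h import *
w=ld("wrist3")
E
```

```text
2.65 [ 619.7 -133.    63.2] [-0.29831115  0.46354082 -0.03415394] -0.16003166870547303
```

View pics/wrist3.png

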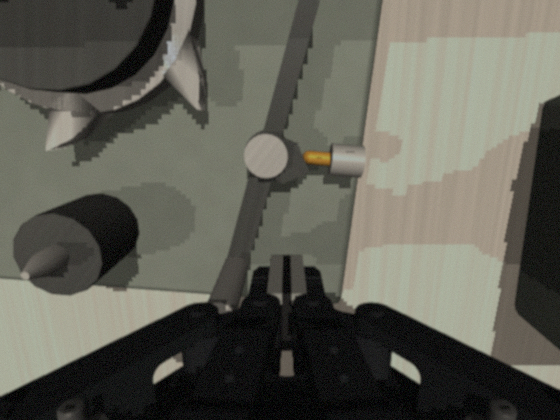

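>>> carry_out:
  deltas:
    - [[0,0.01,0],[0,0,0],0]
    - [[-0.03,0.005,0],[0,0,0],0]
    - [[-0.04,0,0],[0,0,0],0]
    - [[-0.04,0,0],[0,0,0],0.4]
    - [[-0.02,-0.03,-0.02],[-0.14,0,0],0.4]
    - [[0,-0.03,-0.02],[-0.14,0,0],0.4]

```text
time_s: 3.25
tool_pos: [575.3, -96.8, 196.8]
tcp_rot: [[0.007, 0.96, 0.282], [-0.001, 0.282, -0.96], [-1.0, 0.007, 0.003]]
contact_force: [0.6, 0.5, 0.5]
finger_gap: 34.3
```

```bash
cat > d.py <<'E'
# d.py x y z yaw(deg of tool y): needed total shift in current tool axes, and turn
import sys,numpy as np
from plant import arm
s=arm.sense();R=np.array(s["tcp_rot"]);t=np.array(s["tool_pos"]);a=[float(v) for v in sys.argv[1:]]
y=np.degrees(np.arctan2(R[1,1],R[0,1]));print("pos",t.round(1),"yaw",round(y,2),"tilt",R[:,0].round(4),"F",np.round(s["contact_force"],1),"gap",round(s["finger_gap"],1),"q",np.round(s["joint_positions"],2),"t",s["time_s"])
if len(a)>2: print("shift tool mm",(R.T@(np.array(a[:3])-t)).round(1))
if len(a)>3:print("turn x rad",round(np.radians(y-a[3]),3))
E
python3 d.py 452 -29 180 101
```

```text
pos [575.3 -96.8 196.8] yaw 16.35 tilt [ 7.2e-03 -6.0e-04 -1.0e+00] F [0.6 0.5 0.5] gap 34.3 q [ 0.1   0.42 -0.03  1.75  0.02  0.97  0.34] t 3.25
shift tool mm [ 15.9 -99.3 -99.8]
turn x rad -1.477
```

>>> carry_out:
  deltas:
    - [[0.004,-0.025,-0.025],[0,0,0],0.4]
    - [[0.004,-0.025,-0.025],[0,0,0],0.4]
    - [[0.004,-0.025,-0.025],[0,0,0],0.4]
    - [[0.004,-0.025,-0.025],[0,0,0],0.4]
    - [[0,0,0],[-0.14,0,0],0.4]
    - [[0,0,0],[-0.14,0,0],0.4]
    - [[0,0,0],[-0.14,0,0],0.4]
    - [[0,0,0],[-0.14,0,0],0.4]
    - [[0,0,0],[-0.14,0,0],0.4]
    - [[0,0,0],[-0.14,0,0],0.4]
    - [[0,0,0],[-0.14,0,0],0.4]
    - [[0,0,0],[-0.14,0,0],0.4]
    - [[0,0,0],[-0.14,0,0],0.4]
    - [[0,0,0],[-0.14,0,0],0.4]
    - [[0,0,0],[-0.08,0,0],0.4]
    - [[0,0,0],[0,0,0],0.4]
    - [[0,0,0],[0,0,0],0.4]

```text
time_s: 4.95
tool_pos: [449.4, -28.9, 177.5]
tcp_rot: [[0.0, -0.185, 0.983], [0.0, 0.983, 0.185], [-1.0, 0.0, 0.0]]
contact_force: [-0.4, -0.5, -0.8]
finger_gap: 33.9
```

```bash
python3 d.py 452 -29 97 101; python3 snap.py 4 wrist side scene
```

```text
pos [449.4 -28.9 177.5] yaw 100.67 tilt [ 5.e-04  3.e-04 -1.e+00] F [-0.4 -0.5 -0.8] gap 33.9 q [ 0.24  0.27 -0.35  2.06  0.12  0.84  1.57] t 4.95
shift tool mm [80.5 -0.6  2.5]
turn x rad -0.006
5.1 [449.  -28.9 177.4] [-0.00814197 -0.84885123 -0.56032028] 34.21309666407864
```

View pics/wrist4.png

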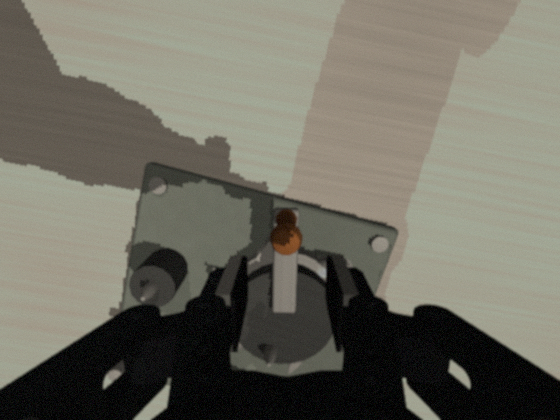

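View pics/side4.png

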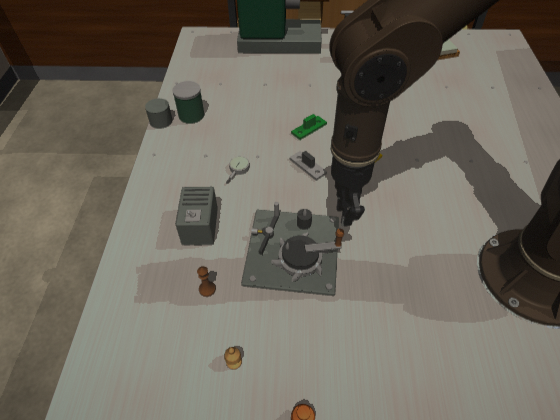

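```bash
python3 - <<'E'
from h import *
w=ld("wrist4")
print(plane(w,(287,239),110),plane(w,(286,213),62))
W=[((149,164),14,(-140,85)),((397,232),14,(80,85)),((146,292),70,(-105,0))]
for px,z,b in W: print(plane(w,px,z),b2w([535.4,-13.6,1.484],b))
r=least_squares(lambda p:np.ravel([b2w(p,b)-plane(w,px,z)[:2] for px,z,b in W]),[535,-13,1.48]);print(r.x,r.fun)
E
```

```text
[449.14439245 -29.10326913 110.        ] [447.3604621  -30.08431422  62.        ]
[ 440.58664426 -143.71996774   14.        ] [ 438.58374306 -145.70455099]
[459.52298987  68.00612007  14.        ] [457.65496805  73.46727288]
[ 521.42900375 -118.23129023   70.        ] [ 526.29782443 -118.20473412]
[535.60115006 -15.43010196   1.47322738] [-3.21921754 -2.76407578 -0.72443653  4.46350003  3.94365406 -1.69942391]
```

>>> carry_out:
  deltas:
    - [[0.025,0,0],[0,0,0],0.4]
    - [[0.025,0,0],[0,0,0],0.4]
    - [[0.02,0,0],[0,0,0],0.4]
    - [[0.01,0,0],[0,0,0],0.28]
    - [[0,0,0],[0,0,0],0.28]
    - [[0,0,0],[0,0,0],0.28]
    - [[0,0.003,0],[0,0,0],0.28]
    - [[0,0.00425,0.0001],[0.05,0,0],0.28]
    - [[0,0.00425,0.0001],[0.05,0,0],0.28]
    - [[0,0.00425,0.0001],[0.05,0,0],0.28]
    - [[0,0.00425,0.0001],[0.05,0,0],0.28]

```text
time_s: 6.2
tool_pos: [447.8, -9.3, 98.4]
tcp_rot: [[0.003, 0.014, 1.0], [-0.0, 1.0, -0.014], [-1.0, -0.0, 0.003]]
contact_force: [1.9, -2.1, -0.4]
finger_gap: 24.0
```

```bash
python3 d.py; python3 snap.py 5 wrist scene
```

```text
pos [447.8  -9.3  98.4] yaw 89.21 tilt [ 2.9e-03 -4.0e-04 -1.0e+00] F [ 1.9 -2.1 -0.4] gap 24.0 q [ 0.11  0.38 -0.27  2.15  0.17  0.63  1.28] t 6.2
6.3 [447.6  -8.7  98.3] [ 0.62609626 -1.13318785  0.41250372] 24.009490695885688
```

View pics/wrist5.png

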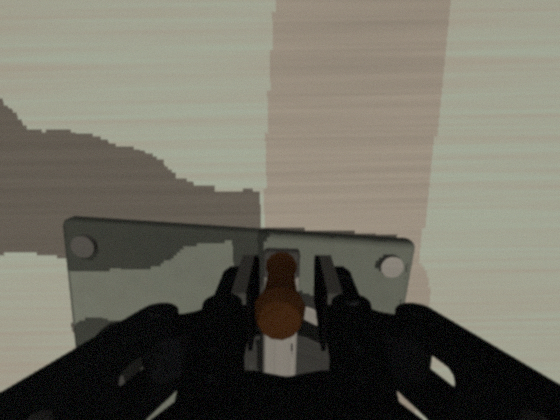

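>>> carry_out:
  deltas:
    - [[0,0.00425,0.0001],[0.05,0,0],0.28]
    - [[0,0.00425,0.0001],[0.05,0,0],0.28]
    - [[0,0.00425,0.0001],[0.05,0,0],0.28]
    - [[0,0.00425,0.0001],[0.05,0,0],0.28]
    - [[0,0.00425,0.0001],[0.05,0,0],0.28]
    - [[0,0.00425,0.0001],[0.05,0,0],0.28]
    - [[0,0.00425,0.0001],[0.05,0,0],0.28]
    - [[0,0.00425,0.0001],[0.05,0,0],0.28]
    - [[0,0.00425,0.0001],[0.05,0,0],0.28]
    - [[0,0.00425,0.0001],[0.05,0,0],0.28]
    - [[0,0.00425,0.0001],[0.05,0,0],0.28]
    - [[0,0.00425,0.0001],[0.05,0,0],0.28]
    - [[0,0.00425,0.0001],[0.05,0,0],0.28]
    - [[0,0.00425,0.0001],[0.05,0,0],0.28]
    - [[0,0.00425,0.0001],[0.05,0,0],0.28]
    - [[0,0.00425,0.0001],[0.05,0,0],0.28]
    - [[0,0.00425,0.0001],[0.05,0,0],0.28]
    - [[0,0.00425,0.0001],[0.05,0,0],0.28]

```text
time_s: 8.1
tool_pos: [479.2, 56.6, 97.7]
tcp_rot: [[-0.0, 0.791, 0.612], [-0.001, 0.612, -0.791], [-1.0, -0.001, 0.0]]
contact_force: [-0.2, -2.1, 1.2]
finger_gap: 23.4
```

```bash
python3 d.py; python3 snap.py 6 wrist side
```

```text
pos [479.2  56.6  97.7] yaw 37.75 tilt [-4.e-04 -5.e-04 -1.e+00] F [-0.2 -2.1  1.2] gap 23.4 q [-0.2   0.41 -0.03  2.08  0.02  0.65  0.41] t 8.1
8.2 [479.6  57.2  97.7] [ 0.5369819  -1.36733933  0.55701079] 23.966438077489844
```

View pics/wrist6.png

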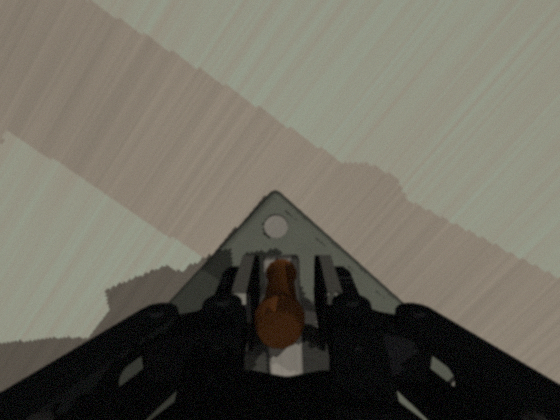

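View pics/side6.png

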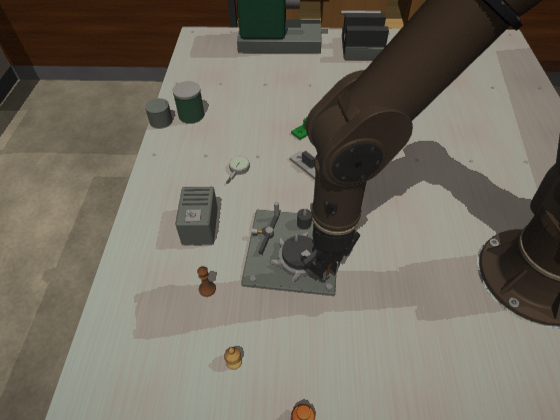

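>>> carry_out:
  deltas:
    - [[0,0.00425,0.0005],[0.05,0,0],0.28]
    - [[0,0.00425,0.0005],[0.05,0,0],0.28]
    - [[0,0.00425,0.0005],[0.05,0,0],0.28]
    - [[0,0.00425,0.0005],[0.05,0,0],0.28]
    - [[0,0.00425,0.0003],[0.05,0,0],0.28]
    - [[0,0.00425,0.0001],[0.05,0,0],0.28]
    - [[0,0.003,0.0001],[0.03,0,0],0.28]
    - [[0,0.002,0],[0.02,0,0],0.28]

```text
time_s: 9.0
tool_pos: [506.7, 70.1, 97.2]
tcp_rot: [[-0.001, 0.952, 0.306], [0.0, 0.306, -0.952], [-1.0, -0.001, -0.001]]
contact_force: [-3.8, 2.0, 0.1]
finger_gap: 23.8
```

```bash
python3 d.py
```

```text
pos [506.7  70.1  97.2] yaw 17.81 tilt [-1.2e-03  3.0e-04 -1.0e+00] F [-3.8  2.   0.1] gap 23.8 q [-0.29  0.45  0.06  2.02 -0.04  0.68  0.11] t 9.0
```

>>> carry_out:
  deltas:
    - [[0,0.002,0],[0.02,0,0],0.28]
    - [[0,0.002,0],[0.02,0,0],0.28]
    - [[0,0.002,0],[0.02,0,0],0.28]

```text
time_s: 9.3
tool_pos: [513.1, 71.6, 97.3]
tcp_rot: [[-0.0, 0.969, 0.246], [0.0, 0.246, -0.969], [-1.0, -0.0, -0.0]]
contact_force: [-3.3, 1.5, -0.6]
finger_gap: 24.0
```

>>> carry_out:
  deltas:
    - [[0,0.0015,0],[0,0,0],0.28]
    - [[0,0.0015,0],[0,0,0],0.28]

```text
time_s: 9.5
tool_pos: [515.5, 72.2, 97.2]
tcp_rot: [[-0.001, 0.969, 0.248], [-0.0, 0.248, -0.969], [-1.0, -0.001, -0.0]]
contact_force: [-7.7, 0.4, 2.0]
finger_gap: 24.0
```

>>> carry_out:
  deltas:
    - [[0,0.001,0],[0,0,0],0.28]
    - [[0,0.001,0],[0,0,0],0.28]

```text
time_s: 9.7
tool_pos: [515.7, 72.3, 97.0]
tcp_rot: [[-0.005, 0.969, 0.248], [-0.001, 0.248, -0.969], [-1.0, -0.005, -0.0]]
contact_force: [-13.7, -0.6, 9.5]
finger_gap: 23.9
```

>>> carry_out:
  deltas:
    - [[0,0,0],[0,0,0],0.28]
    - [[0,0,0],[0,0,0],0.28]
    - [[0,-0.003,0],[0,0,0],0.35]
    - [[0,-0.003,0],[0,0,0],0.4]
    - [[0,0.002,0],[0,0,0],0.4]
    - [[0,0,0],[0,0,0],0.4]
    - [[-0.02,0,0],[0,0,0],0.4]
    - [[-0.03,0,0],[0,0,0],0.4]
    - [[-0.03,0,0],[0,0,0],0.4]
    - [[-0.03,0,0],[0,0,0],0.4]
    - [[-0.02,0,0],[0,0,0],0.4]
    - [[-0.02,0,0],[0,0,0],0.4]
    - [[0,0,0],[0,0,0],0.4]

```text
time_s: 11.0
tool_pos: [515.9, 72.0, 250.1]
tcp_rot: [[0.005, 0.969, 0.247], [0.001, 0.247, -0.969], [-1.0, 0.006, 0.0]]
contact_force: [0.4, 0.1, -0.0]
finger_gap: 34.0
```

```bash
python3 d.py 490 -310 245 ; python3 snap.py 7 wrist side scene; python3 - <<'E'
import cv2
w=cv2.imread("pics/side7.png");cv2.imwrite("pics/s7z.png",cv2.convertScaleAbs(cv2.resize(w[130:310,220:420],None,fx=4,fy=3.3333,interpolation=cv2.INTER_CUBIC),alpha=1.5,beta=20))
E
```

```text
pos [515.9  72.  250.1] yaw 14.31 tilt [ 0.0054  0.0013 -1.    ] F [ 0.4  0.1 -0. ] gap 34.0 q [-0.32  0.26  0.1   1.84 -0.03  1.03  0.04] t 11.0
shift tool mm [   4.5 -119.5  363.7]
11.15 [513.9  71.7 246.8] [ 0.07256892  0.62035566 -0.61690455] 33.9543718802892
```

View pics/s7z.png

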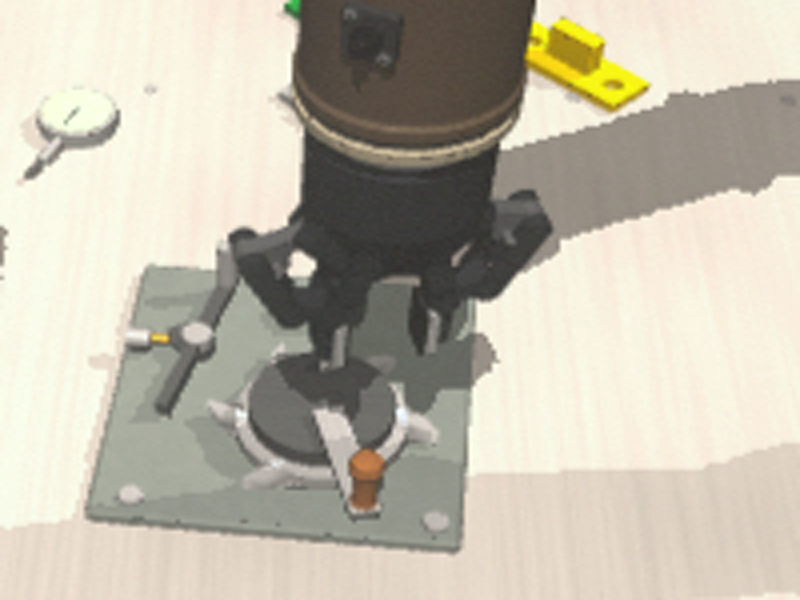

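View pics/wrist7.png

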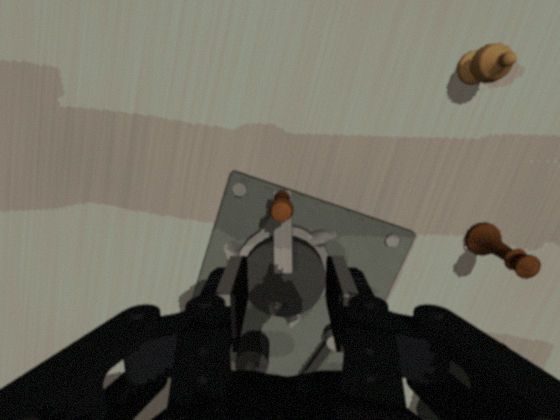

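```bash
python3 - <<'E'
from h import *
w=ld("wrist7");print("knob",plane(w,(283,209),110),b2w([535,-14.5,1.48],(85*np.cos(.349),85*np.sin(.349))))
for n,(x,y,wd,h) in dict(side4=(280,140,60,45),scene4=(190,145,70,50)).items():
    i=ld(n)["img"][y:y+h,x:x+wd];cv2.imwrite(f"pics/{n}p.png",cv2.convertScaleAbs(cv2.resize(i,None,fx=11,fy=11,interpolation=cv2.INTER_CUBIC),alpha=1.2,beta=10))
E
```

```text
knob [514.44940078  69.37760412 110.        ] [513.2957442   67.68226865]
```

View pics/side4p.png

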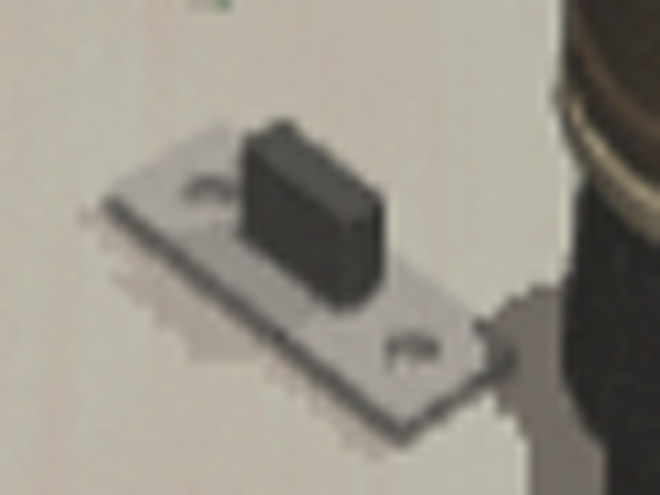

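View pics/scene4p.png

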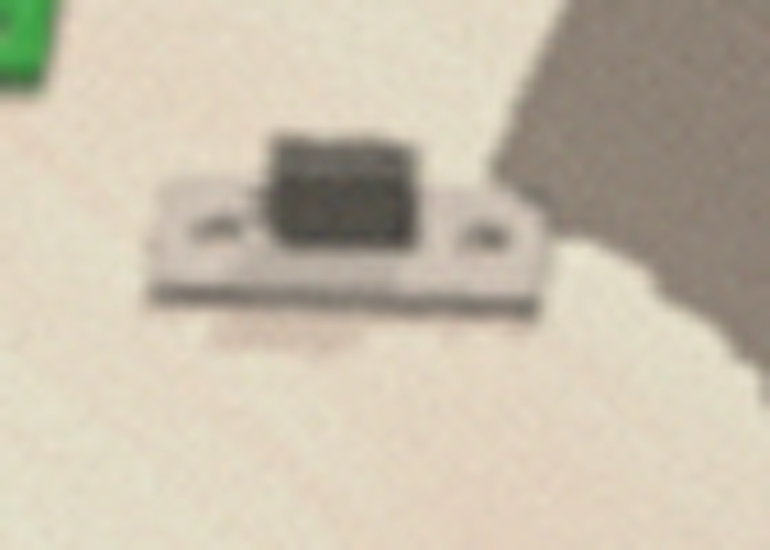

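```bash
python3 - <<'E'
from h import *
s,c=ld("side4"),ld("scene4")
S=lambda x,y:(280+x/11-.5,140+y/11-.5);C=lambda x,y:(190+x/11-.5,145+y/11-.5)
for f,G,a,b in ((s,S,(212,189),(412,350)),(c,C,(218,226),(485,236))):
    A=plane(f,G(*a),9);B=plane(f,G(*b),9);d=A-B;print(A,B,(A+B)/2,np.hypot(*d[:2]),np.degrees(np.arctan2(d[1],d[0])))
for f,G,pp in ((s,S,[(108,200),(225,128),(400,430),(508,360)]),(c,C,[(152,288),(162,183),(538,303),(545,205)])):
    P=[plane(f,G(*p),10) for p in pp];print(np.round(P,0).tolist(),np.mean(P,0).round(1))
for f,G,pp in ((s,S,[(243,145),(285,120),(340,215),(382,190)]),(c,C,[(275,175),(272,140),(415,180),(413,145)])):
    P=[plane(f,G(*p),44) for p in pp];print(np.round(P,0).tolist(),np.mean(P,0).round(1))
E
python3 d.py 499 -312 250
```

```text
[ 541.26966523 -363.17091531    9.        ] [ 490.94581227 -306.81510928    9.        ] [ 516.10773875 -334.9930123     9.        ] 75.5543979486111 -48.23621065801957
[ 540.89307132 -362.23303324    9.        ] [ 489.58078532 -306.7037653     9.        ] [ 515.23692832 -334.46839927    9.        ] 75.60721058108909 -47.26026213264412
[[568.0, -357.0, 10.0], [538.0, -385.0, 10.0], [494.0, -278.0, 10.0], [467.0, -303.0, 10.0]] [ 516.9 -330.9   10. ]
[[569.0, -357.0, 10.0], [542.0, -385.0, 10.0], [496.0, -277.0, 10.0], [470.0, -303.0, 10.0]] [ 519.4 -330.5   10. ]
[[534.0, -342.0, 44.0], [524.0, -351.0, 44.0], [510.0, -318.0, 44.0], [500.0, -327.0, 44.0]] [ 517.2 -334.5   44. ]
[[535.0, -340.0, 44.0], [527.0, -350.0, 44.0], [508.0, -311.0, 44.0], [500.0, -321.0, 44.0]] [ 517.4 -330.6   44. ]
pos [513.9  71.7 246.8] yaw 14.32 tilt [-3.e-04 -1.e-04 -1.e+00] F [ 0.1  0.6 -0.6] gap 34.0 q [-0.32  0.27  0.1   1.84 -0.03  1.03  0.04] t 11.15
shift tool mm [  -3.2 -109.4  368.1]
```

>>> carry_out:
  deltas:
    - [[0,-0.005,0.02],[0,0,0],0.8]
    - [[0,-0.01,0.039],[0,0,0],0.8]
    - [[0,-0.01,0.039],[0,0,0],0.8]
    - [[0,-0.01,0.039],[0,0,0],0.8]
    - [[0,-0.01,0.039],[0,0,0],0.8]
    - [[0,-0.01,0.039],[0,0,0],0.8]
    - [[0,-0.01,0.039],[0,0,0],0.8]
    - [[0,-0.01,0.039],[0,0,0],0.8]
    - [[0,-0.01,0.039],[0,0,0],0.8]
    - [[0,-0.01,0.039],[0,0,0],0.8]
    - [[0,-0.003,0.02],[-0.1,0,0],0.8]
    - [[0,0,0],[-0.13,0,0],0.8]
    - [[0,0,0],[-0.13,0,0],0.8]
    - [[0,0,0],[-0.13,0,0],0.8]
    - [[0.03,0,0],[0,0,0],0.8]
    - [[0.02,0,0],[0,0,0],0.8]
    - [[0,0,0],[0,0,0],0.8]
    - [[0,0,0],[0,0,0],0.8]

```text
time_s: 12.95
tool_pos: [515.5, -331.2, 196.7]
tcp_rot: [[-0.002, 0.739, 0.674], [0.001, 0.674, -0.739], [-1.0, -0.001, -0.002]]
contact_force: [-0.3, -0.8, 1.5]
finger_gap: 68.1
```

```bash
python3 d.py 516.5 -332 200 42.3; python3 snap.py 8 wrist side scene
```

```text
pos [ 515.5 -331.2  196.7] yaw 42.39 tilt [-1.6e-03  7.0e-04 -1.0e+00] F [-0.3 -0.8  1.5] gap 68.1 q [ 0.38  0.47  0.15  1.68 -0.08  1.    1.3 ] t 12.95
shift tool mm [-3.3  0.2  1.3]
turn x rad 0.002
13.1 [ 516.4 -331.7  198.4] [-0.15833672 -0.50913542  0.25560401] 68.42601422638364
```

View pics/wrist8.png

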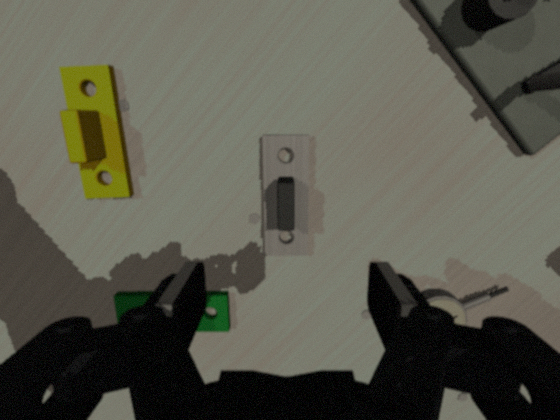

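View pics/side8.png

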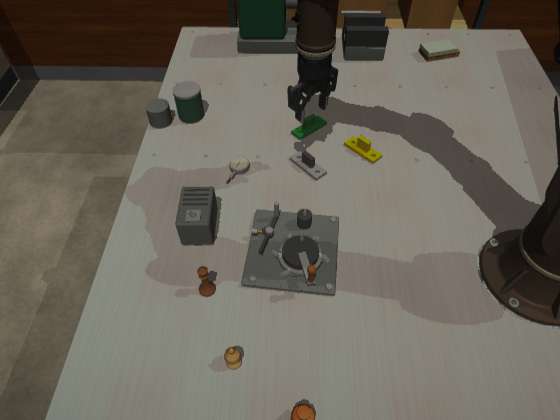

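View pics/scene8.png

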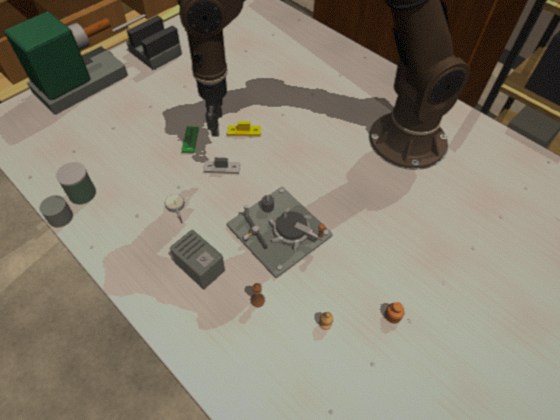

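```bash
python3 - <<'E'
from h import *
w=ld("wrist8")
A=plane(w,(285.5,156),9);B=plane(w,(286.5,238),9);d=A-B;print(A,B,(A+B)/2,np.hypot(*d[:2]),np.degrees(np.arctan2(d[1],d[0])))
P=[plane(w,p,44) for p in [(279,179),(294,179),(278,229),(293,229)]];print(np.round(P,1).tolist(),np.mean(P,0))
P=[plane(w,p,10) for p in [(263,136),(308,135),(264,254),(312,254)]];print(np.round(P,1).tolist(),np.mean(P,0))
for n,(x,y,wd,h) in dict(side8=(240,195,105,100),scene8=(225,180,110,100)).items():
    i=ld(n)["img"][y:y+h,x:x+wd];cv2.imwrite(f"pics/{n}p.png",cv2.convertScaleAbs(cv2.resize(i,None,fx=6,fy=6,interpolation=cv2.INTER_CUBIC),alpha=1.4,beta=10))
E
```

```text
[ 492.03304257 -307.576301      9.        ] [ 543.48390592 -362.7224247     9.        ] [ 517.75847424 -335.14936285    9.        ] 75.42072857742131 133.014596099876
[[497.8, -321.3, 44.0], [506.5, -313.4, 44.0], [524.8, -352.5, 44.0], [533.8, -344.2, 44.0]] [ 515.75170722 -332.85870363   44.        ]
[[466.4, -307.9, 10.0], [494.2, -281.4, 10.0], [538.4, -388.3, 10.0], [571.5, -358.1, 10.0]] [ 517.60370669 -333.93389162   10.        ]
```

View pics/side8p.png

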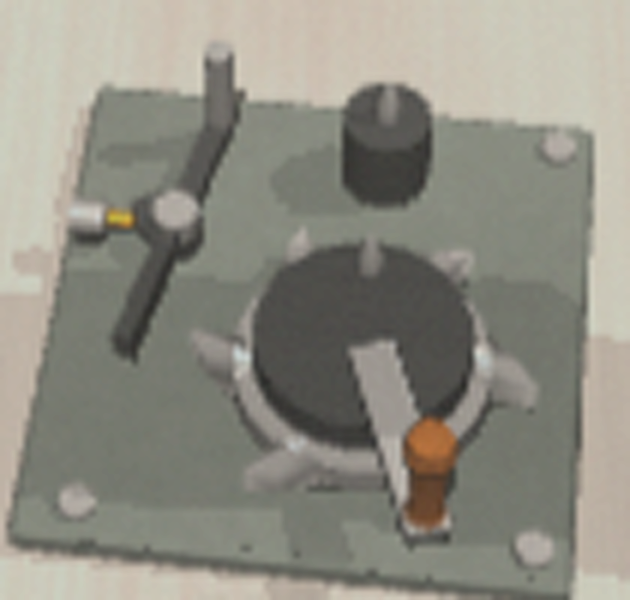

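View pics/scene8p.png

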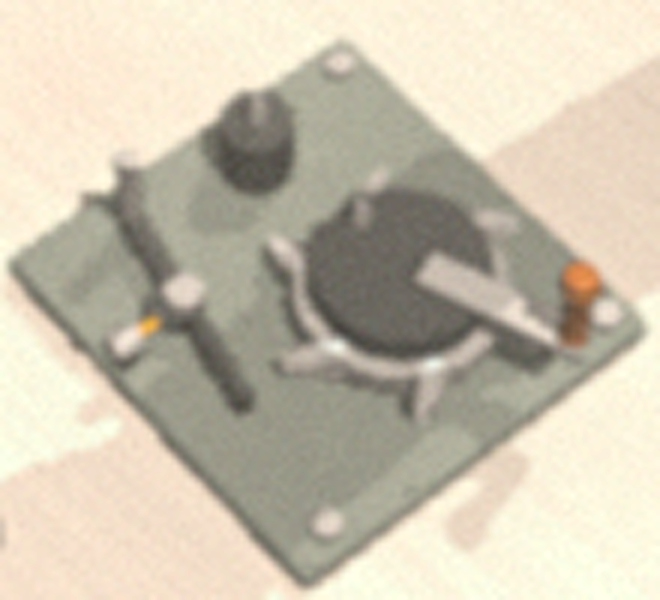

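```bash
python3 - <<'E'
from h import *
s,c=ld("side8"),ld("scene8")
S=lambda x,y:(240+x/6-.42,195+y/6-.42);C=lambda x,y:(225+x/6-.42,180+y/6-.42)
L=[("bp tip",(390,87),(257,93),69.5),("bp foot",(390,120),(259,127),52),("dp tip",(372,239),(363,198),69.5),("dp foot",(371,272),(362,224),52),("drum",(363,343),(399,272),52),("knob",(431,434),(582,276),110),("post",(219,47),(127,162),73)]
for n,a,b,z in L: print(n,plane(s,S(*a),z).round(1),plane(c,C(*b),z).round(1),tri([s,c],[S(*a),C(*b)]).round(1))
for n,f,G,pp in (("side",s,S,[(105,88),(593,130),(575,590),(10,540)]),("scene",c,C,[(343,40),(645,330),(307,580),(10,265)])):
    print(n,[plane(f,G(*p),14)[:2].round(1).tolist() for p in pp])
    bc=[(-140,-125),(-140,85),(80,85),(80,-125)] if n=="side" else [(-140,85),(80,85),(80,-125),(-140,-125)]
    P=[plane(f,G(*p),14)[:2] for p in pp]
    r=least_squares(lambda p:np.ravel([b2w(p,b)-q for b,q in zip(bc,P)]),[535,-13,1.48]);print(r.x,r.fun.round(1))
    print("seat",b2w(r.x,(-67.5,0)),"bp",b2w(r.x,(-105,0)),"dp",b2w(r.x,(-30,0)))
E
python3 d.py 516.5 -333 49
```

```text
bp tip [ 526.4 -120.    69.5] [ 525.2 -119.9   69.5] [ 526.3 -118.7   71.4]
bp foot [ 525.7 -117.5   52. ] [ 529.3 -114.4   52. ] [ 526.4 -117.9   48.9]
dp tip [532.9 -45.   69.5] [532.5 -43.8  69.5] [533.1 -43.4  71.2]
dp foot [532.7 -42.4  52. ] [534.1 -42.1  52. ] [532.8 -43.5  49.9]
drum [535.4  -9.6  52. ] [541. -12.  52.] [535.2 -17.   40.8]
knob [513.4  66.8 110. ] [515.6  68.7 110. ] [513.8  67.  108.3]
post [ 594.5 -135.6   73. ] [ 596.7 -131.5   73. ] [ 595.3 -133.5   72.8]
side [[644.6, -162.0], [440.2, -146.2], [456.3, 70.4], [664.3, 57.3]]
[533.70246354 -13.70127079   1.49442394] [ 3.1 -0.8 -1.9 -0.6 -1.3  2.2  0.1 -0.8]
seat [528.55233742 -81.00451143] bp [ 525.69115624 -118.39520068] dp [531.4135186  -43.61382219]
scene [[442.6, -143.4], [464.0, 73.8], [665.8, 54.7], [649.5, -158.9]]
[538.10748308 -11.85084772   1.48481561] [-1.2 -0.7 -3.7  1.3  3.8  2.5  1.1 -3.1]
seat [532.31093265 -79.1014983 ] bp [ 529.09062686 -116.46297084] dp [535.53123845 -41.74002576]
pos [ 516.4 -331.7  198.4] yaw 42.39 tilt [ 1.5e-03 -9.0e-04 -1.0e+00] F [-0.2 -0.5  0.3] gap 68.4 q [ 0.38  0.46  0.15  1.68 -0.08  1.    1.3 ] t 13.1
shift tool mm [149.4  -0.9   0.8]
```

>>> carry_out:
  deltas:
    - [[0.02,-0.001,0.001],[0,0,0],0.6]
    - [[0.03,0,0],[0,0,0],0.6]
    - [[0.03,0,0],[0,0,0],0.6]
    - [[0.03,0,0],[0,0,0],0.6]
    - [[0.02,0,0],[0,0,0],0.6]
    - [[0.02,0,0],[0,0,0],0.6]
    - [[0.01,0,0],[0,0,0],0.6]
    - [[0,0,0],[0,0,0],0.6]
    - [[0,0,0],[0,0,0],0.6]

```text
time_s: 14.0
tool_pos: [516.4, -333.2, 38.3]
tcp_rot: [[0.001, 0.739, 0.674], [-0.001, 0.674, -0.739], [-1.0, 0.0, 0.001]]
contact_force: [-0.5, -0.2, 0.2]
finger_gap: 51.0
```

```bash
python3 d.py 516.5 -334 38 42.4; python3 snap.py 9 wrist side
```

```text
pos [ 516.4 -333.2   38.3] yaw 42.39 tilt [ 1.2e-03 -7.0e-04 -1.0e+00] F [-0.5 -0.2  0.2] gap 51.0 q [ 0.41  0.66  0.12  1.81 -0.11  0.68  1.33] t 14.0
shift tool mm [ 0.3 -0.5  0.7]
turn x rad -0.0
14.1 [ 516.5 -333.3   38.6] [ 0.05860151 -0.15757842 -0.52425874] 51.1744094481905
```

View pics/wrist9.png

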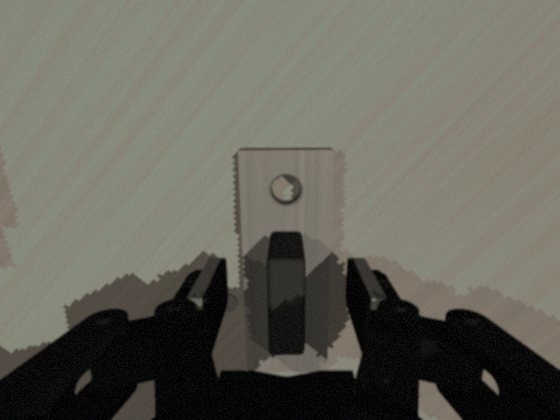

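>>> carry_out:
  deltas:
    - [[0,0,0],[0,0,0],0.3]
    - [[0,0,0],[0,0,0],0.2]
    - [[0,0,0],[0,0,0],0.1]
    - [[0,0,0],[0,0,0],0]
    - [[0,0,0],[0,0,0],0]
    - [[0,0,0],[0,0,0],0]
    - [[0,0,0],[0,0,0],0]
    - [[-0.01,0,0],[0,0,0],0]
    - [[-0.02,0,0],[0,0,0],0]
    - [[-0.02,0,0],[0,0,0],0]
    - [[0,0,0],[0,0,0],0]
    - [[0,0,0],[0,0,0],0]

```text
time_s: 15.3
tool_pos: [515.6, -332.6, 87.3]
tcp_rot: [[0.0, 0.738, 0.674], [-0.0, 0.674, -0.738], [-1.0, 0.0, 0.0]]
contact_force: [-0.2, -0.8, -3.7]
finger_gap: 13.1
```

```bash
python3 d.py 516.5 -334 170 42.4; python3 snap.py 10 wrist side scene;python3 - <<'E'
from h import *
for n,(x,y,wd,h) in dict(side10=(260,100,100,100),scene10=(180,90,110,100)).items():
    i=ld(n)["img"][y:y+h,x:x+wd];cv2.imwrite(f"pics/{n}p.png",cv2.convertScaleAbs(cv2.resize(i,None,fx=6,fy=6,interpolation=cv2.INTER_CUBIC),alpha=1.4,beta=10))
E
```

```text
pos [ 515.6 -332.6   87.3] yaw 42.4 tilt [ 2.e-04 -0.e+00 -1.e+00] F [-0.2 -0.8 -3.7] gap 13.1 q [ 0.4   0.59  0.13  1.78 -0.1   0.78  1.32] t 15.3
shift tool mm [-82.7  -0.3   1.6]
turn x rad -0.0
15.45 [ 515.  -332.3   86.1] [ 0.90784439  0.35773358 -3.7456534 ] 12.729953336019074
```

View pics/wrist10.png

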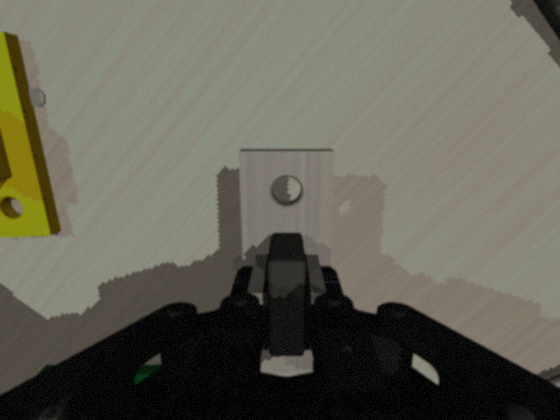

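View pics/side10p.png

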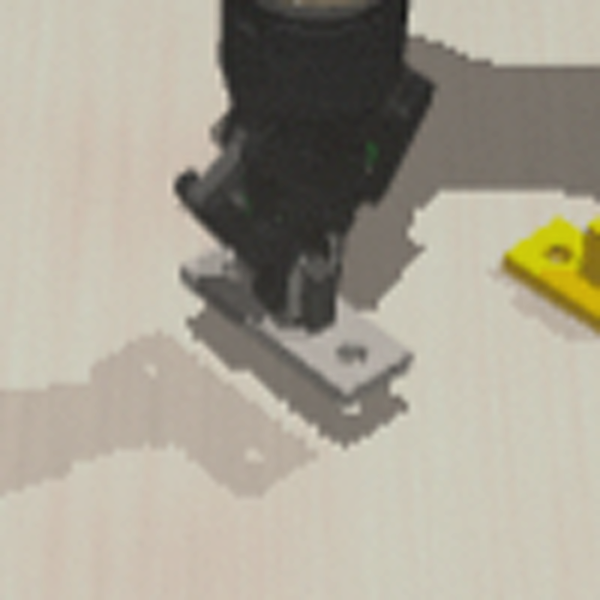

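```bash
python3 - <<'E'
from h import *
from plant import arm
s=arm.sense();R=np.array(s["tcp_rot"]);t=np.array(s["tool_pos"])
w=ld("wrist10")
print("hole in tool",R.T@(plane(w,(287,189.5),57)-t))
for px in [(241,150),(333,150)]: print("corner",R.T@(plane(w,px,58)-t))
w=ld("wrist9");t9=np.array([516.5,-333.3,38.5]);print("before",R.T@(plane(w,(286,188),9.5)-t9))
E
python3 d.py 529.5 -81.4 170 -5
```

```text
hole in tool [ 29.20678335   0.16227557 -35.22186678]
corner [ 28.25279575 -19.19427495 -52.38331657]
corner [ 28.22784965  19.51845045 -52.35777187]
before [ 29.07292554  -0.50117846 -37.08840579]
pos [ 515.  -332.3   86.1] yaw 42.4 tilt [-0.0018  0.001  -1.    ] F [ 0.9  0.4 -3.7] gap 12.7 q [ 0.4   0.59  0.13  1.78 -0.1   0.78  1.32] t 15.45
shift tool mm [ -83.6  179.8 -175.6]
turn x rad 0.827
```

>>> carry_out:
  deltas:
    - [[-0.02,0,0],[0,0,0],0]
    - [[-0.025,0,0],[0,0,0],0]
    - [[-0.025,0,0],[0,0,0],0]
    - [[-0.015,0.009,-0.009],[0,0,0],0]
    - [[0,0.018,-0.018],[0,0,0],0]
    - [[0,0.019,-0.018],[0,0,0],0]
    - [[0,0.019,-0.018],[0,0,0],0]
    - [[0,0.019,-0.018],[0,0,0],0]
    - [[0,0.019,-0.018],[0,0,0],0]
    - [[0,0.019,-0.018],[0,0,0],0]
    - [[0,0.019,-0.018],[0,0,0],0]
    - [[0,0.019,-0.018],[0,0,0],0]
    - [[0,0.012,-0.012],[0,0,0],0]
    - [[0,0.009,-0.009],[0,0,0],0]
    - [[0,0,0],[0.06,0,0],0]
    - [[0,0,0],[0.12,0,0],0]
    - [[0,0,0],[0.12,0,0],0]
    - [[0,0,0],[0.12,0,0],0]

```text
time_s: 17.25
tool_pos: [531.5, -82.0, 171.8]
tcp_rot: [[-0.001, 0.951, 0.31], [-0.0, 0.31, -0.951], [-1.0, -0.001, -0.0]]
contact_force: [-0.3, 0.2, -4.0]
finger_gap: 13.2
```

>>> carry_out:
  deltas:
    - [[0,0,0],[0.12,0,0],0]
    - [[0,0,0],[0.12,0,0],0]
    - [[0,0,0],[0.11,0,0],0]
    - [[0,0,0],[0.057,0,0],0]
    - [[0,0,0],[0,0,0],0]
    - [[0,0,0],[0,0,0],0]

```text
time_s: 17.85
tool_pos: [531.8, -82.0, 172.0]
tcp_rot: [[-0.001, 0.996, -0.085], [-0.0, -0.085, -0.996], [-1.0, -0.001, 0.0]]
contact_force: [-0.2, -0.4, -3.5]
finger_gap: 12.8
```

```bash
python3 d.py 529.7 -79.4 120 -5; python3 snap.py 11 wrist side scene
```

```text
pos [531.8 -82.  172. ] yaw -4.88 tilt [-7.e-04 -1.e-04 -1.e+00] F [-0.2 -0.4 -3.5] gap 12.8 q [-0.17  0.39  0.3   1.9  -0.15  0.87  0.12] t 17.85
shift tool mm [52.  -2.3 -2.4]
turn x rad 0.002
18.0 [532.  -82.2 172.2] [-0.17269166  0.04301187 -3.58919955] 12.855258833863454
```

View pics/wrist11.png

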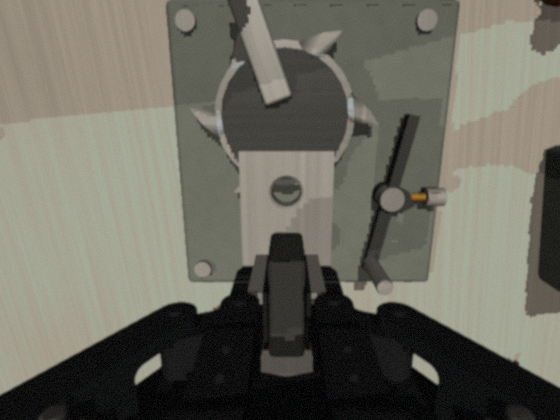

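View pics/side11.png

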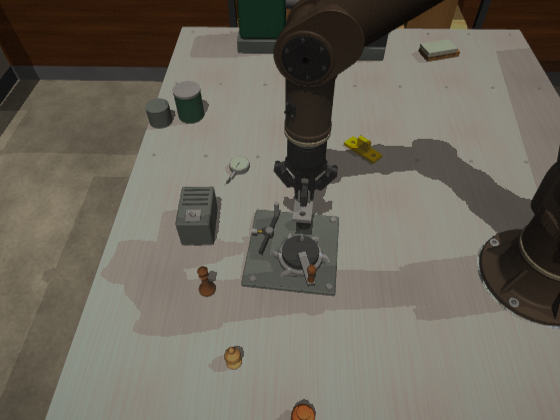

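```bash
python3 - <<'E'
from h import *
from plant import arm
w=ld("wrist11")
s=arm.sense();R=np.array(s["tcp_rot"]);t=np.array(s["tool_pos"])
W=[((429,282),14,(-140,-125)),((188,281),14,(-140,85))]
P=[plane(w,px,z)[:2] for px,z,b in W];print(P)
d=P[0]-P[1];print(np.hypot(*d),np.degrees(np.arctan2(d[1],d[0])))
print("hole tool",R.T@(plane(w,(286.5,189.5),172-38.5+9.5)-t))
e=lambda a:plane(w,a,14)
for a,b in (((458,5),(430,270)),((168,5),(188,265))):
    d=e(a)-e(b);print("edge yaw",np.degrees(np.arctan2(d[1],d[0])))
i=w["img"][0:300,150:470];cv2.imwrite("pics/w11z.png",cv2.convertScaleAbs(cv2.resize(i,None,fx=2.4,fy=2,interpolation=cv2.INTER_CUBIC),alpha=1.6,beta=20))
E
```

```text
[array([ 648.71753865, -164.86792358]), array([ 440.49177897, -146.07079992])]
209.0724727302396 -5.158269235408393
hole tool [ 29.20151418  -0.20344811 -36.2828507 ]
edge yaw 85.77082740117233
edge yaw 84.86678266747948
```

View pics/w11z.png

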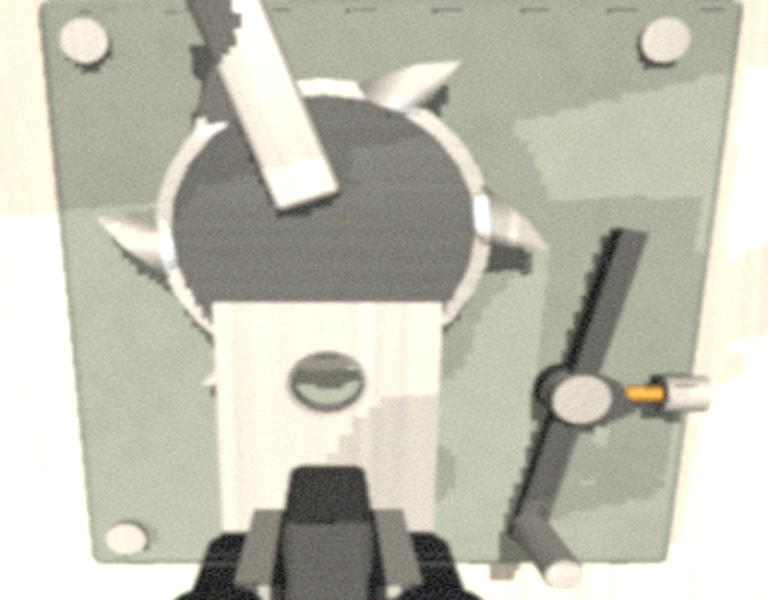

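>>> carry_out:
  deltas:
    - [[0.01,-0.0018,-0.0018],[0,0,0],0]
    - [[0.015,0,0],[0,0,0],0]
    - [[0.015,0,0],[0,0,0],0]
    - [[0.01,0,0],[0,0,0],0]
    - [[0.006,0,0],[0,0,0],0]
    - [[0,0,0],[0,0,0],0]
    - [[0,0,0],[0,0,0],0]

```text
time_s: 18.7
tool_pos: [530.7, -80.3, 116.6]
tcp_rot: [[0.0, 0.996, -0.087], [-0.0, -0.087, -0.996], [-1.0, 0.0, 0.0]]
contact_force: [0.6, 0.1, -3.7]
finger_gap: 13.3
```

```bash
python3 d.py 530.3 -80.2 90.5 -5; python3 snap.py 12 wrist side scene
python3 - <<'E'
from h import *
i=ld("wrist12")["img"][60:300,150:450];cv2.imwrite("pics/w12z.png",cv2.convertScaleAbs(cv2.resize(i,None,fx=2.5,fy=2.5,interpolation=cv2.INTER_CUBIC),alpha=1.6,beta=20))
for n,(x,y,wd,h) in dict(side12=(260,160,80,100),scene12=(230,150,100,100)).items():
    i=ld(n)["img"][y:y+h,x:x+wd];cv2.imwrite(f"pics/{n}p.png",cv2.convertScaleAbs(cv2.resize(i,None,fx=6,fy=6,interpolation=cv2.INTER_CUBIC),alpha=1.4,beta=10))
E
```

```text
pos [530.7 -80.3 116.6] yaw -4.99 tilt [ 4.e-04 -1.e-04 -1.e+00] F [ 0.6  0.1 -3.7] gap 13.3 q [-0.15  0.46  0.28  1.96 -0.18  0.75  0.14] t 18.7
shift tool mm [26.1 -0.4 -0.1]
turn x rad 0.0
18.85 [530.9 -80.3 116.9] [-0.32320334 -0.14236735 -4.03018812] 13.229736776877683
```

View pics/w12z.png

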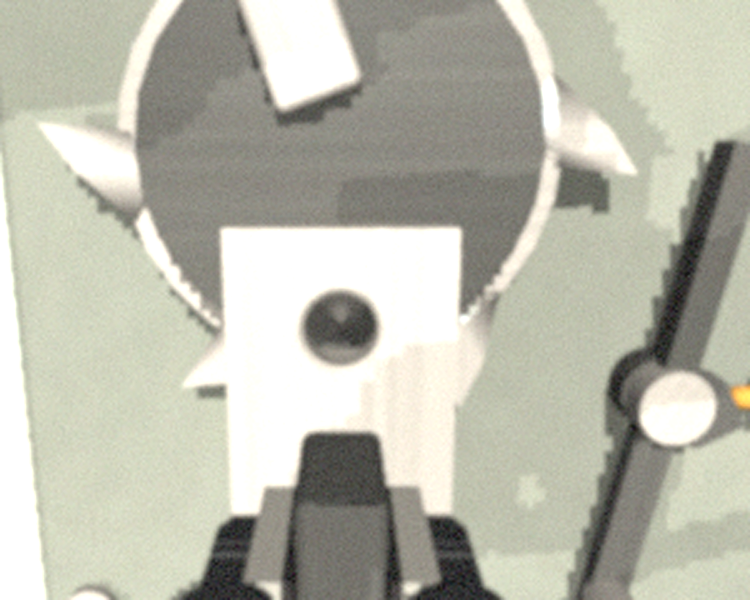

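View pics/side12p.png

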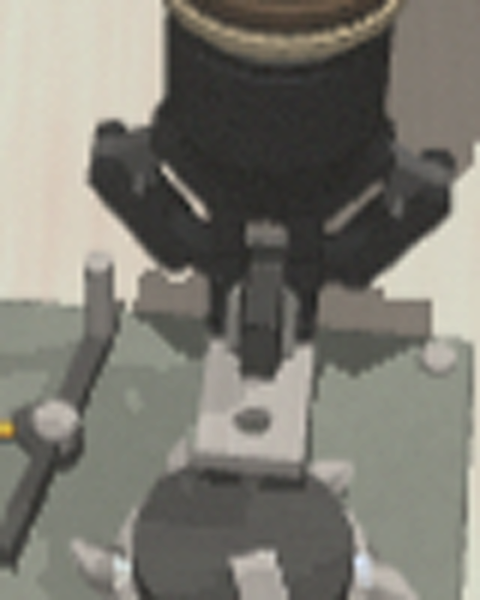

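View pics/scene12p.png

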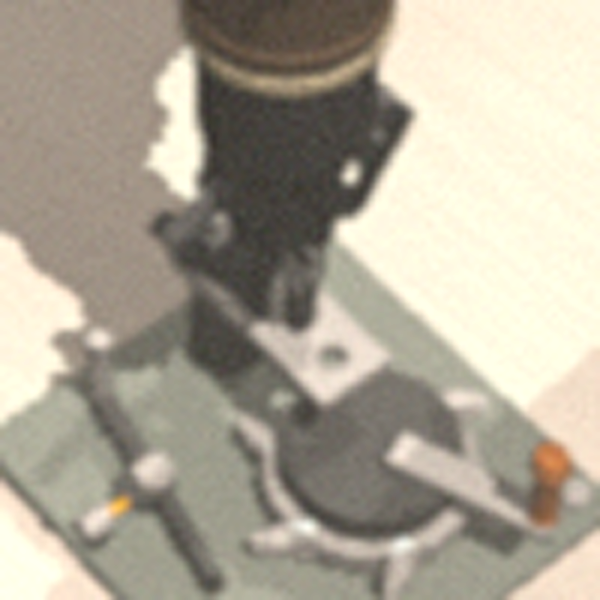

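```bash
python3 - <<'E'
from h import *
w=ld("wrist12")
i=w["img"][170:210,260:312];cv2.imwrite("pics/w12h.png",cv2.convertScaleAbs(cv2.resize(i,None,fx=14,fy=14,interpolation=cv2.INTER_CUBIC),alpha=2.2,beta=20))
print(plane(w,(286,190),87.5),plane(w,(286.4,184.8),70),plane(w,(286.4,184.8),52))
print("expected dp tip 532.8,-44 ->",proj(w,(532.8,-44,70)),"foot",proj(w,(532.8,-44,52)))
E
```

```text
[533.66075249 -44.61359998  87.5       ] [533.74388811 -45.73648594  70.        ] [533.44552034 -49.21978215  52.        ]
expected dp tip 532.8,-44 -> [284.12693359 181.42561215] foot [284.32239282 175.24042038]
```

View pics/w12h.png

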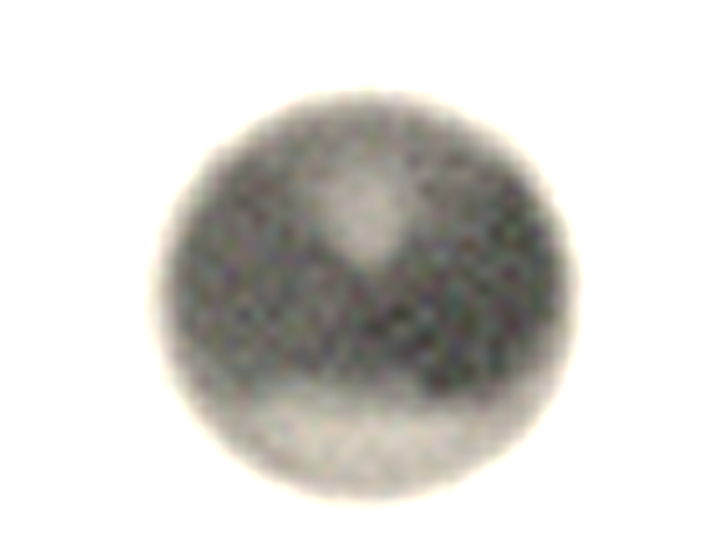

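>>> carry_out:
  deltas:
    - [[0,0,0.002],[0,0,0],0]
    - [[0.003,0,0],[0,0,0],0]
    - [[0.003,0,0],[0,0,0],0]
    - [[0.003,0,0],[0,0,0],0]
    - [[0.003,0,0],[0,0,0],0]
    - [[0,0,0],[0,0,0],0]
    - [[0,0,0],[0,0,0],0]

```text
time_s: 19.55
tool_pos: [530.2, -82.3, 104.2]
tcp_rot: [[-0.0, 0.996, -0.087], [-0.0, -0.087, -0.996], [-1.0, -0.0, 0.0]]
contact_force: [0.5, -0.2, -3.6]
finger_gap: 13.0
```

```bash
python3 d.py 530.3 -82.2 90.5 -5; python3 snap.py 13 wrist side scene
python3 - <<'E'
from h import *
w=ld("wrist13")
i=w["img"][170:210,260:312];cv2.imwrite("pics/w13h.png",cv2.convertScaleAbs(cv2.resize(i,None,fx=14,fy=14,interpolation=cv2.INTER_CUBIC),alpha=2.2,beta=20))
for n,(x,y,wd,h) in dict(side13=(260,160,80,100)).items():
    i=ld(n)["img"][y:y+h,x:x+wd];cv2.imwrite(f"pics/{n}p.png",cv2.convertScaleAbs(cv2.resize(i,None,fx=6,fy=6,interpolation=cv2.INTER_CUBIC),alpha=1.4,beta=10))
E
```

```text
pos [530.2 -82.3 104.2] yaw -4.99 tilt [-3.e-04 -0.e+00 -1.e+00] F [ 0.5 -0.2 -3.6] gap 13.0 q [-0.14  0.48  0.27  1.97 -0.19  0.72  0.15] t 19.55
shift tool mm [13.7  0.1 -0.1]
turn x rad 0.0
19.7 [530.4 -82.3 104.4] [ 0.76411233 -0.18041784 -3.42620792] 13.135941493913105
```

View pics/w13h.png

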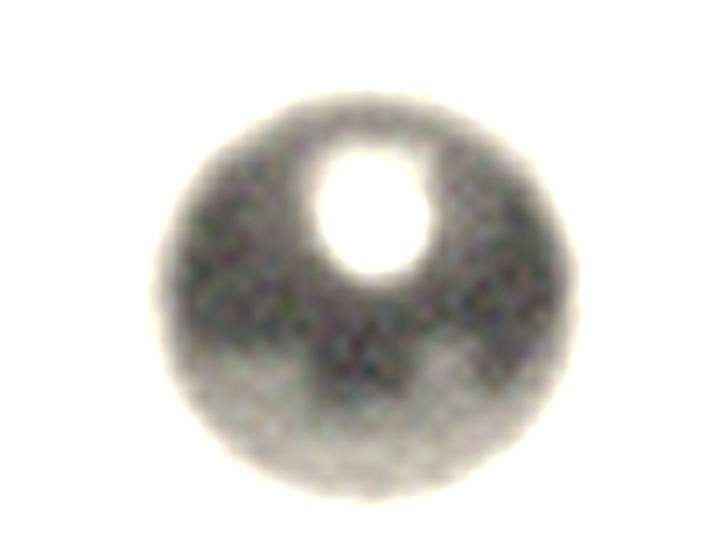

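View pics/side13p.png

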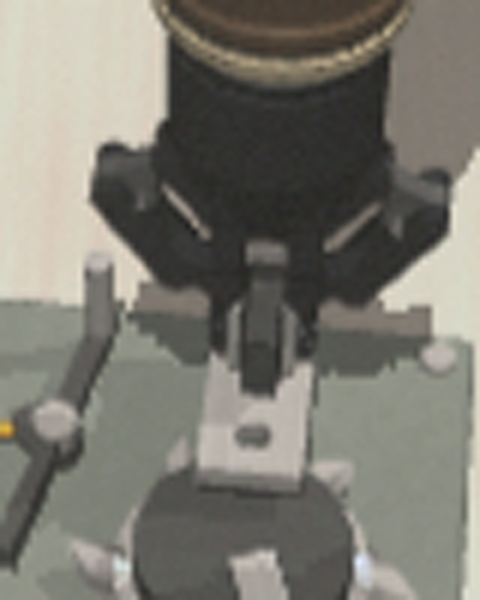

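```bash
python3 - <<'E'
from h import *
w=ld("wrist13")
u=lambda x,y:(260+x/14-.46,170+y/14-.46)
print("hole",plane(w,u(368,297),75.8),"tip",plane(w,u(372,250),70), plane(w,u(372,235),70))
w=ld("wrist12");print("hole",plane(w,u(368,297),88.3),"tip",plane(w,u(372,248),70))
E
```

```text
hole [533.08776699 -46.70102834  75.8       ] tip [533.2316559 -46.4090033  70.       ] [533.27444894 -45.92377465  70.        ]
hole [533.57197204 -44.77041186  88.3       ] tip [533.49960019 -46.92286891  70.        ]
```

>>> carry_out:
  deltas:
    - [[0.002,0,0],[0,0,0],0]
    - [[0.002,0,0],[0,0,0],0]
    - [[0.002,0,0],[0,0,0],0]
    - [[0,0,0],[0,0,0],0]

```text
time_s: 20.1
tool_pos: [530.1, -82.2, 98.0]
tcp_rot: [[-0.0, 0.996, -0.087], [0.0, -0.087, -0.996], [-1.0, -0.0, -0.0]]
contact_force: [-0.6, 0.5, -2.9]
finger_gap: 12.7
```

>>> carry_out:
  deltas:
    - [[0.002,0,0],[0,0,0],0]
    - [[0.002,0,0],[0,0,0],0]
    - [[0,0,0],[0,0,0],0]

```text
time_s: 20.4
tool_pos: [530.2, -82.2, 94.0]
tcp_rot: [[-0.0, 0.996, -0.087], [0.0, -0.087, -0.996], [-1.0, -0.0, -0.0]]
contact_force: [0.6, 0.1, -3.6]
finger_gap: 13.1
```

>>> carry_out:
  deltas:
    - [[0.001,0,0],[0,0,0],0]
    - [[0.001,0,0],[0,0,0],0]
    - [[0,0,0],[0,0,0],0]

```text
time_s: 20.7
tool_pos: [530.3, -82.2, 92.2]
tcp_rot: [[-0.0, 0.996, -0.087], [0.0, -0.087, -0.996], [-1.0, -0.0, -0.0]]
contact_force: [0.2, 0.2, -4.8]
finger_gap: 13.3
```

>>> carry_out:
  deltas:
    - [[0.001,0,0],[0,0,0],0]
    - [[0.0005,0,0],[0,0,0],0]
    - [[0,0,0],[0,0,0],0]

```text
time_s: 21.0
tool_pos: [530.3, -82.2, 90.8]
tcp_rot: [[0.0, 0.996, -0.087], [0.0, -0.087, -0.996], [-1.0, 0.0, -0.0]]
contact_force: [0.3, 0.6, -3.9]
finger_gap: 13.1
```

>>> carry_out:
  deltas:
    - [[0.0005,0,0],[0,0,0],0]
    - [[0.0005,0,0],[0,0,0],0]
    - [[0,0,0],[0,0,0],0]

```text
time_s: 21.3
tool_pos: [530.3, -82.2, 90.0]
tcp_rot: [[0.0, 0.996, -0.087], [0.0, -0.087, -0.996], [-1.0, 0.0, -0.0]]
contact_force: [-0.7, 2.2, 0.7]
finger_gap: 12.9
```

>>> carry_out:
  deltas:
    - [[0.0005,0,0],[0,0,0],0]
    - [[0,0,0],[0,0,0],0]

```text
time_s: 21.5
tool_pos: [530.4, -82.2, 89.9]
tcp_rot: [[0.0, 0.996, -0.087], [0.0, -0.087, -0.996], [-1.0, 0.0, -0.0]]
contact_force: [-2.5, 2.6, 6.7]
finger_gap: 12.5
```

>>> carry_out:
  deltas:
    - [[0,0,0],[0,0,0],0.2]
    - [[0,0,0],[0,0,0],0.3]
    - [[0,0,0],[0,0,0],0.4]
    - [[0,0,0],[0,0,0],0.4]
    - [[0,0,0],[0,0,0],0.4]

```text
time_s: 22.0
tool_pos: [530.3, -82.4, 89.3]
tcp_rot: [[0.0, 0.996, -0.087], [-0.0, -0.087, -0.996], [-1.0, 0.0, 0.0]]
contact_force: [-0.0, 0.1, -0.1]
finger_gap: 34.2
```

```bash
python3 d.py; python3 snap.py 14 wrist
```

```text
pos [530.3 -82.4  89.3] yaw -4.99 tilt [ 0.e+00 -1.e-04 -1.e+00] F [-0.   0.1 -0.1] gap 34.2 q [-0.14  0.5   0.26  1.98 -0.2   0.69  0.16] t 22.0
22.05 [530.3 -82.3  89.3] [-0.02284879 -0.16627264 -0.15304001] 34.066777167869546
```

View pics/wrist14.png

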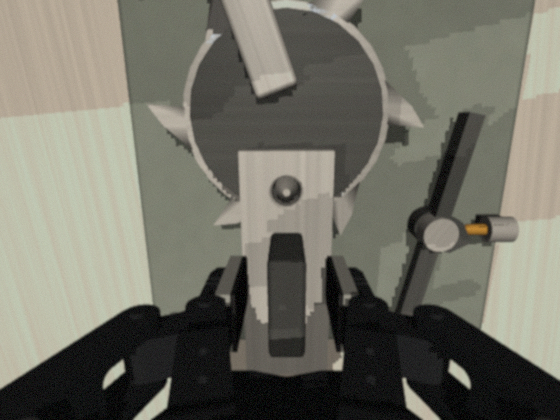

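Pin shows through the hole at (286,188), block at (287,295) between open fingers, not touched. Rise straight up and clear the view.

>>> carry_out:
  deltas:
    - [[-0.005,0,0],[0,0,0],0.4]
    - [[-0.01,0,0],[0,0,0],0.4]
    - [[-0.02,0,0],[0,0,0],0.4]
    - [[-0.03,0,0],[0,0,0],0.4]
    - [[-0.03,0,0],[0,0,0],0.4]
    - [[-0.03,0,0],[0,0,0],0.4]
    - [[-0.03,0,0],[0,0,0],0.4]
    - [[0,0,0.04],[0,0,0],0.4]
    - [[0,0,0.04],[0,0,0],0.4]
    - [[0,0,0.04],[0,0,0],0.4]
    - [[0,0,0],[0,0,0],0.4]
    - [[0,0,0],[0,0,0],0.4]

```text
time_s: 23.25
tool_pos: [519.5, -202.9, 245.1]
tcp_rot: [[0.001, 0.996, -0.09], [-0.0, -0.09, -0.996], [-1.0, 0.001, 0.0]]
contact_force: [-0.3, 0.9, -0.1]
finger_gap: 33.8
```

```bash
python3 d.py; python3 snap.py 15 wrist side scene
python3 - <<'E'
from h import *
for n,(x,y,wd,h) in dict(side15=(240,190,105,100),scene15=(225,180,110,100)).items():
    i=ld(n)["img"][y:y+h,x:x+wd];cv2.imwrite(f"pics/{n}p.png",cv2.convertScaleAbs(cv2.resize(i,None,fx=6,fy=6,interpolation=cv2.INTER_CUBIC),alpha=1.4,beta=10))
E
```

```text
pos [ 519.5 -202.9  245.1] yaw -5.14 tilt [ 6.e-04 -2.e-04 -1.e+00] F [-0.3  0.9 -0.1] gap 33.8 q [-0.    0.34  0.37  1.77 -0.14  1.05  0.33] t 23.25
23.4 [ 520.2 -200.4  244.6] [-0.16965319  0.00184098 -0.66329535] 34.46134350283017
```

View pics/side15p.png

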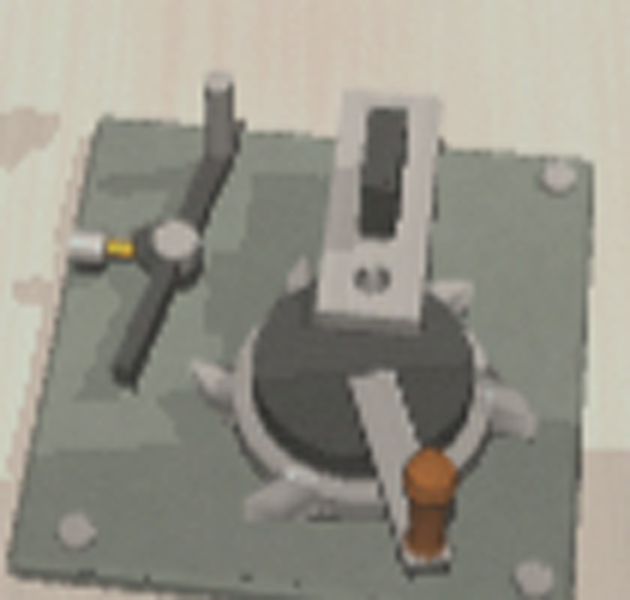

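View pics/scene15p.png

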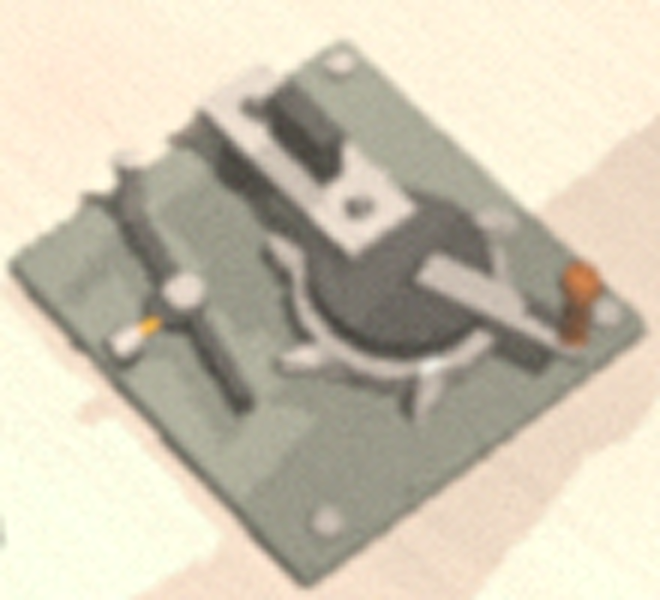

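View pics/wrist15.png

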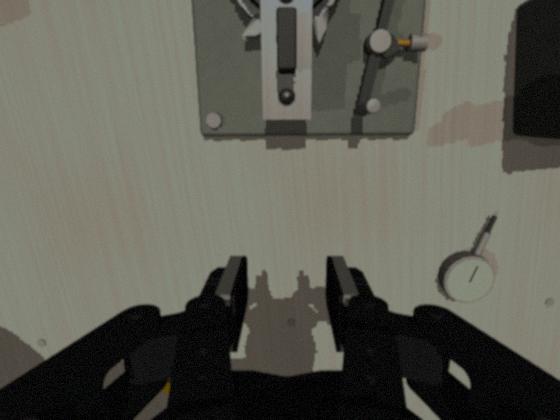

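View pics/side15.png

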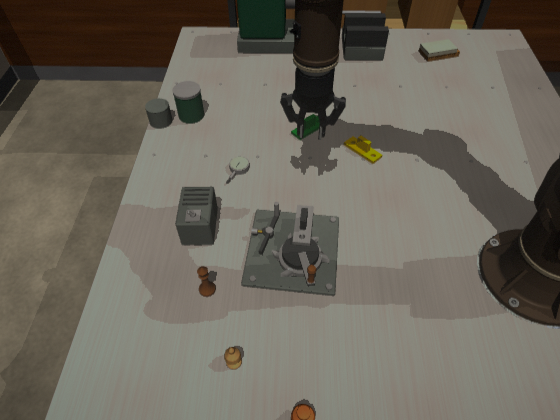

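```bash
python3 - <<'E'
from h import *
s,c,w=ld("side15"),ld("scene15"),ld("wrist15")
S=lambda x,y:(240+x/6-.42,190+y/6-.42);C=lambda x,y:(225+x/6-.42,180+y/6-.42)
for n,a,b in [("hole",(372,279),(360,207)),("near L",(318,313),(355,252)),("near R",(420,321),(415,208)),("far L",(345,90),(205,105)),("far R",(440,97),(265,68))]:
    print(n,tri([s,c],[S(*a),C(*b)]).round(1),plane(s,S(*a),62).round(1),plane(c,C(*b),62).round(1))
print("far hole wrist",plane(w,(287,96),62))
s8,c8=ld("side8"),ld("scene8")
for n,a,b in (("side",s8,s),("scene",c8,c)):
    d=cv2.absdiff(a["img"],b["img"]).max(2);
    for nm,P in dict(queen=(744,66,0),cup=(527,330,0),dial=(710,-319,0)).items():
        u,v=proj(a,P).astype(int);print(n,nm,d[max(v-30,0):v+10,u-15:u+15].mean() if v<430 else None)
E
```

```text
hole [532.9 -45.2  62.2] [532.7 -45.9  62. ] [533.2 -44.7  62. ]
near L [552.8 -28.7  62.9] [552.8 -29.3  62. ] [552.3 -29.1  62. ]
near R [514.6 -27.8  60.4] [514.6 -27.   62. ] [515.7 -26.8  62. ]
far L [ 544.8 -134.9   66.2] [ 544.2 -139.9   62. ] [ 543.5 -136.    62. ]
far R [ 507.3 -133.3   63.6] [ 506.2 -137.5   62. ] [ 508.3 -131.9   62. ]
far hole wrist [ 527.51369274 -121.20041946   62.        ]
side queen 7.658333333333333
side cup 1.7301075268817205
side dial 6.051666666666667
scene queen 10.024166666666666
scene cup 3.1066666666666665
scene dial 7.7025
```

```bash
python3 -c "
from plant import arm
print(arm.job_done())"
```

```text
the job is handed in; nothing more can be done
None
```

I finished all the steps and handed the job in at about 23.4 s of the 69 s allowed. No verdict was reported.

- **Pawl:** I pushed the post about 33 mm with the closed fingers. It snapped over, and the last pictures still show it off.
- **Drum:** I eased it back at about 0.5 rad/s with the knob loosely between the fingers, until the force rose to about 14 N at the home stop. The knob then measured within about 2 mm of its expected home position.
- **Plate:** I gripped the grey plate by its block and turned it in line with the pins. I sighted the drum pin through a hole, shifted 2 mm, and lowered it slowly. It made first contact only at seat height, and I released it with the weight already supported.

**Last checks:**
- The near hole triangulates to (533, -45) with its top at z 62, as a seated plate should.
- The far hole lies over the base pin in the wrist view.
- The queen, finial, oil cup and dial indicator look unmoved. I checked the queen and dial by eye only, because their picture differences were a little higher than the oil cup's; I put that down to moving shadows. I did not run that difference check on the finial.
- The arm ended about 120 mm to the side of the seat at tool height 245 mm, with the wrist force near zero.

**One disagreement:** triangulating the plate's far corners gave z 64–66 instead of 62. On that measurement alone I could not rule out a slight tilt. The two cameras pointed opposite ways on it, and the contact force showed no jam, so I took it as low-contrast corner noise.

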